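Make up the sample caddy at the gas chromatograph

ROBOT

A 6-joint arm with a two-finger parallel gripper is mounted at the origin on the work surface. World frame = base frame: x ahead of the robot, y to its left, z up, the work surface at z = 0. Lengths are in mm, angles in rad, forces in N, time in s.
With the tool pointing down it reaches from about 350 to 875 mm from the base axis. Payload 4.2 kg.
Tool frame: the origin (TCP) lies at the very end of the fingers, on their centre line; the grasp point (between the pads) lies 19 mm behind it (arm.grip_point_offset is the distance from the TCP to the grasp point, in mm); z points along the fingers, y is the direction in which the jaws open and shut (so a half turn about z gives the same grasp; the last joint's range is limited). The gripper opens to 85 mm and grips with 20 to 120 N. Pads are 22 mm wide; open, the fingers measure 114 mm over their backs; the gripper's body (76 mm by 85 mm) begins 54 mm behind the grasp point. The pads swing forward as they close: fully open they stand 13 mm farther back than shut.
Start: joints at [1.378, 0.385, 0.008, 0, -1.194, -0.259], TCP at [272.832, 562.283, 204.012] pointing down, gripper open.
Joint ranges: [-3.14, 3.14], [-1.21, 2.06], [-1.07, 1.41], [-3.16, 2.05], [-2.99, -0.16], [-3.1, 3.1]. Speed limits (rad/s): [2.79, 2.79, 3.14, 3.14, 3.14, 3.14].

INTERFACE

Orientations are given as a unit quaternion [x, y, z, w].
In Python, from bench import arm gives the robot as it stands.
- The arm moves only by the tool drive_tool, never from a script. Its argument "steps" is a list of rows, each a list of 5 numbers: the shift along the tool's x, y, z in m, then the turn about the tool's z in degrees, then the finger opening in m, from 0 to 0.0854. A call has 1 to 20 rows; each row shifts and turns the commanded pose from where the row before left it, along the tool's axes as they then stand; what a row does not reach is not made up. A row lasts 1/10 s, in which the tool goes at most 50 mm and 8.59 degrees, less where a joint would pass 70% of its speed; a pose out of reach is approached as far as the arm can. A call is refused whole if a number of a shift passes 0.05 or a number of a turn 8.59, either way. A call with a gripper value outside its range is refused whole. The fingers move at their own pace and stop on an object; the grip force is fixed at half the most. Time passes only in rows, so rows that do not move let the fingers close. It gives the time, the measured TCP pose, the force and the opening at its end, in the units of the state.
- arm.read_state(): the state, without advancing time (a new reading comes with each control period).
- arm.get_image(name): name is "scene" or "top"; returns (picture, depth): 400x640x3 uint8, blue, green, red; 400x640 float32, mm along the optical axis (not along the pixel's ray), 0 where there is no reading.
- arm.camera_params(name): a dict with "K" (3x3 intrinsics, pixels), "world_to_cam" (4x4, takes a point from world to camera coordinates). Camera axes: x right, y up, looking along -z (the intrinsics and any distortion apply to the point x, -y, -z); pixel columns grow to the right and rows downward; lengths in mm; the calibration is good to about 2 mm. A picture is of the moment at which its call begins. camera_params takes no time and is no camera call.
- arm.job_done(): hands the job in, once; it reports no verdict.
The state is a dict: "clock": time; "joints": joint angles; "joint_vel": joint speeds; "joint_efforts": joint torques, N m; "position": TCP position; "ee_rot": TCP orientation; "contact_force": force on the tool from outside, world axes, zero at the start; "wrist_torque": the same for the moment, N m; "gripper_width": finger opening in mm.
Only numpy, scipy, OpenCV 4.12 (cv2) and the standard library are available. Lean on these libraries where they do the work, as an engineer would, in place of code of your own. Each camera call takes 0.05 s, during which the arm holds its last target.

TASK

Make up the sample caddy: stand the tall vial in the small round well, the round bottle in the medium round well, the low wide jar in the large round well, and lay the oblong case the long way in the oblong well, each upright and flat on the caddy's floor, set down and not dropped. The short vial and the square bottle do not belong to this run: leave them standing where they are.

Things in the scene. Friction and masses are not known exactly. Their poses are not given: they have to be found in the camera images.
- tall_vial: the tall headspace vial: plain amber glass cylinder 22.5 mm in diameter, 75 mm high in all, with an aluminium crimp cap (20.4 mm across, the top 10 mm, above an 8 mm long, 16 mm neck). About 35 g. Origin: centre of its underside, z up when it stands (as it does at the start).
- round_bottle: the round bottle: amber glass, 46 mm in diameter up to the shoulder at 50 mm, then a 24 mm neck and a white screw cap 28 mm across from 56 to 72 mm. About 110 g. Origin: centre of its underside, z up when it stands (as it does at the start).
- jar: the low wide jar: white plastic, 57 mm in diameter up to 24 mm, its lid 60 mm in diameter from there to 40 mm, with a flat grey disc on top. About 80 g. Origin: centre of its underside, z up when it stands (as it does at the start).
- case: the oblong case: grey plastic box with a steel clasp at the middle of its long sides, 32 mm (along its x) by 84 mm (along its y) by 40 mm high. About 90 g. Origin: centre of its underside, z up when it stands (as it does at the start).
- short_vial: look-alike, to be left alone: short vial of the same glass and cap and 22.5 mm diameter as the tall one, but only 46 mm high. Origin: centre of its underside, z up when it stands (as it does at the start).
- square_bottle: look-alike, to be left alone: bottle of the same glass, height (72 mm) and cap as the round one, but 46 x 46 mm square in plan up to its shoulder at 50 mm. Origin: centre of its underside, z up when it stands (as it does at the start).
- small_well: the small round well, for the tall vial: black plastic ring 12 mm high, 50 mm outside and 42 mm inside diameter. Fixed on the floor of the caddy, a flat aluminium tray 220 x 270 mm, rim 20 mm high and 5 mm thick. Origin: centre of the well, on the caddy's floor, where its thing will stand. z up; x along the tray's 220 mm side.
- medium_well: the medium round well, for the round bottle: black plastic ring 12 mm high, 72 mm outside and 64 mm inside diameter. Fixed on the caddy's floor like the small well; origin and axes alike. The four wells form a 2 x 2 pattern, 100 mm apart along the tray's 220 mm side, 125 mm along the other; which well is where varies.
- large_well: the large round well, for the jar: black plastic ring 12 mm high, 88 mm outside and 80 mm inside diameter. Fixed on the caddy's floor like the small well; origin and axes alike.
- oblong_well: the oblong well, for the case: black plastic frame 12 mm high, walls 4 mm, inside 52 mm (along its x) by 104 mm (along its y, the tray's 270 mm side). Fixed on the caddy's floor like the small well; origin and axes alike.

How it is judged (in metres and radians):
At the end, for the whole second after the job is handed in: Vial, bottle and jar in their wells (12 mm of centre), case in its well (14.5 mm, 0.3 rad), all within 4 mm of the caddy floor, upright within 0.1 rad, at rest (under 0.02 m/s); short vial and square bottle upright within 20 mm of their start (horizontal distance between tall_vial and small_well below 0.012 m and z of tall_vial in the frame of small_well between -0.004 and 0.004 m and angle between each of tall_vial, round_bottle, jar, case, short_vial, square_bottle's own z axis and vertical below 0.1 rad and linear speed of each of tall_vial, round_bottle, jar, case below 0.02 m/s and horizontal distance between round_bottle and medium_well below 0.012 m and z of round_bottle in the frame of medium_well between -0.004 and 0.004 m and horizontal distance between jar and large_well below 0.012 m and z of jar in the frame of large_well between -0.004 and 0.004 m and horizontal distance between case and oblong_well below 0.0145 m and z of case in the frame of oblong_well between -0.004 and 0.004 m and angle between the y axis of case and the y axis of oblong_well, either way round below 0.3 rad and distance of each of short_vial, square_bottle from where it was at the start of the episode below 0.02 m); the robot touches nothing.
It fails at once if the short vial is disturbed: shifted by more than 20 mm or tipped (distance of short_vial from where it was at the start of the episode above 0.02 m or angle between short_vial's own z axis and vertical above 0.3 rad).
It fails at once if the square bottle is disturbed: shifted by more than 20 mm or tipped (distance of square_bottle from where it was at the start of the episode above 0.02 m or angle between square_bottle's own z axis and vertical above 0.3 rad).
It fails at once if a thing is dropped: out of the fingers with its underside more than 40 mm above the bench ((height (world z) of tall_vial above 0.04 m and contact force between tall_vial and the fingers below 0.01 N) or (height (world z) of round_bottle above 0.04 m and contact force between round_bottle and the fingers below 0.01 N) or (height (world z) of jar above 0.04 m and contact force between jar and the fingers below 0.01 N) or (height (world z) of case above 0.04 m and contact force between case and the fingers below 0.01 N)).
It also fails if it takes over 120 s, if anything falls off the work surface, if the arm or the gripper's body presses on something with over 40 N, if the wrist force passes 120 N, or if a joint passes its speed limit or range.

## Working session

There is one attempt and no reset: what is moved stays moved. The work goes in short steps, Python scripts to look and compute and a tool call to move; the robot and the scene stay as the last step left them, time stands still between calls to the robot, and variables do not carry over. Pictures are saved under pics/ and viewed, and the job is handed in when it is done.

Besides the shell and the picture viewer there is one more tool, called after ">>>" as a command line: name --pt "numbers of a row" for each row, then --argument value for the rest. drive_tool: Moves the arm, as the interface text tells. Its arguments: {"type":"object","properties":{"steps":{"type":"array"}},"required":["steps"]}

```bash
ls; mkdir -p pics; python3 - <<'E'
from bench import arm
import cv2,numpy as np
print(arm.read_state())
for n in("scene","top"):
    im,d=arm.get_image(n); cv2.imwrite(f"pics/{n}0.png",im); np.save(f"pics/{n}0.npy",d)
    print(n,arm.camera_params(n))
E
```

```text
pics
{'clock': 0.0, 'joints': array([ 1.37757579e+00,  3.85571602e-01,  6.64772438e-03, -5.13708473e-04,
       -1.19398133e+00, -2.58571305e-01]), 'joint_vel': array([-1.32680380e-04, -1.50193010e-03, -2.71473450e-04,  9.47800374e-04,
       -7.81708670e-05, -1.37261628e-04]), 'joint_efforts': array([-3.43730580e-04, -3.92288053e+01,  1.88403332e+01,  4.18606684e+00,
       -4.62789059e-03,  1.07316362e-05]), 'position': array([272.58048481, 561.72792871, 202.91893933]), 'ee_rot': array([ 9.74572031e-01, -2.24071837e-01, -2.04158371e-04,  1.06167587e-03]), 'contact_force': array([-0.02895368,  0.03673613,  0.20033572]), 'wrist_torque': array([-0.02537718,  0.02535728, -0.00921998]), 'gripper_width': 85.55291805243397}
scene {'K': array([[412.12863853,   0.        , 327.32723015],
       [  0.        , 412.12863853, 197.3506771 ],
       [  0.        ,   0.        ,   1.        ]]), 'world_to_cam': array([[ 3.62610613e-01,  9.31914790e-01,  6.95473355e-03,
        -1.71882413e+02],
       [-7.15483489e-01,  2.73599279e-01,  6.42827201e-01,
         3.66203168e+02],
       [ 5.97157366e-01, -2.38071962e-01,  7.65979648e-01,
        -1.23353965e+03],
       [ 0.00000000e+00,  0.00000000e+00,  0.00000000e+00,
         1.00000000e+00]])}
top {'K': array([[410.39810099,   0.        , 318.03147187],
       [  0.        , 410.39810099, 206.29589951],
       [  0.        ,   0.        ,   1.        ]]), 'world_to_cam': array([[ 3.18142582e-03, -9.99260445e-01, -3.83202427e-02,
        -1.46426775e+01],
       [ 9.88438147e-01, -2.66672363e-03,  1.51601182e-01,
        -5.23337668e+02],
       [-1.51591254e-01, -3.83594976e-02,  9.87698659e-01,
        -8.74444690e+02],
       [ 0.00000000e+00,  0.00000000e+00,  0.00000000e+00,
         1.00000000e+00]])}
```

View pics/top0.png

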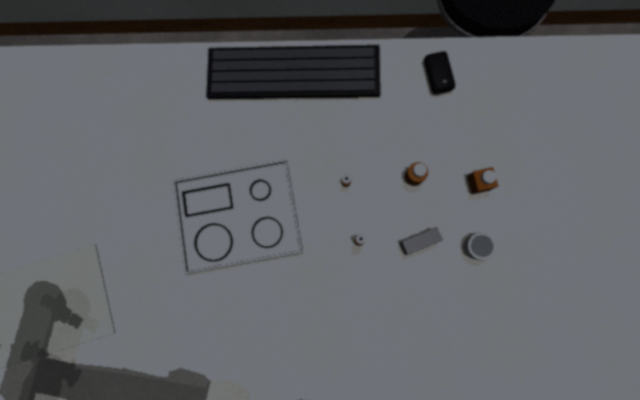

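View pics/scene0.png

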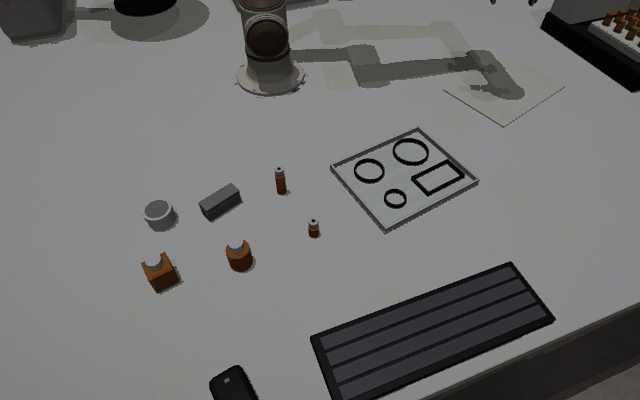

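The top view shows the caddy at (238,217): oblong well (208,200), small well (260,190), large well (213,242) and medium well (267,232). The things are the tall vial (359,240), short vial (346,181), round bottle (418,173), square bottle (484,180), case (421,241) and jar (480,246). I'll measure them next.

```bash
cat > h.py <<'E'
import numpy as np,cv2
from bench import arm
def cloud(n,d):
    p=arm.camera_params(n);K=p["K"];T=p["world_to_cam"]
    v,u=np.mgrid[0:d.shape[0],0:d.shape[1]]
    c=np.stack([(u-K[0,2])/K[0,0]*d,-(v-K[1,2])/K[1,1]*d,-d],-1)
    return (c-T[:3,3])@T[:3,:3]
def back(n,u,v,z):
    p=arm.camera_params(n);K=p["K"];T=p["world_to_cam"]
    r=np.array([(u-K[0,2])/K[0,0],-(v-K[1,2])/K[1,1],-1.])@T[:3,:3]
    o=-T[:3,:3].T@T[:3,3]
    return o+r*(z-o[2])/r[2]
def proj(n,P):
    p=arm.camera_params(n);K=p["K"];T=p["world_to_cam"]
    c=np.asarray(P,float)@T[:3,:3].T+T[:3,3]
    return np.stack([K[0,0]*c[...,0]/-c[...,2]+K[0,2],-K[1,1]*c[...,1]/-c[...,2]+K[1,2]],-1)
E
python3 - <<'E'
from h import *
for n in("top","scene"):
    d=np.load(f"pics/{n}0.npy");P=cloud(n,d)
    z=P[...,2]; ok=(d>0)
    print(n,"bench z",np.median(z[ok&(abs(z)<10)]),np.std(z[ok&(abs(z)<10)]))
    m=(ok&(z>16)&(z<90)&(P[...,0]>250)&(P[...,0]<750)&(P[...,1]<450)&(P[...,1]>-500)).astype(np.uint8)
    N,L,S,C=cv2.connectedComponentsWithStats(m)
    for i in range(1,N):
        if S[i,4]<8: continue
        Q=P[L==i]; print(S[i],Q.min(0).round(),Q.max(0).round(),np.percentile(Q[:,2],[50,95]).round(1))
    im=cv2.imread(f"pics/{n}0.png")
    x0,y0,w,h=(165,130,345,150) if n=="top" else (130,120,370,180)
    c=cv2.resize(im[y0:y0+h,x0:x0+w],None,fx=2,fy=2,interpolation=cv2.INTER_CUBIC)
    cv2.imwrite(f"pics/{n}0z.png",cv2.convertScaleAbs(c,alpha=1.7))
E
```

```text
top bench z 0.7906508942736817 2.075053183492025
[173 159 130 115 994] [375.  22.  16.] [638. 324.  26.] [20.1 22.9]
[406 162  23  23 402] [ 575. -258.   17.] [ 620. -213.   78.] [51.2 73.7]
[469 167  30  27 579] [ 555. -408.   16.] [ 608. -355.   75.] [50.7 73.7]
[342 175  10  12  91] [574. -89.  17.] [593. -68.  50.] [45.3 49. ]
[250 180  18  21  55] [541. 105.  16.] [589. 144.  21.] [17.9 20.1]
[226 183   7  20  42] [537. 185.  16.] [582. 201.  21.] [17.8 20.8]
[213 184  11   4  21] [572. 206.  16.] [580. 231.  22.] [18.4 20.6]
[268 184   3   9  14] [561.  97.  16.] [579. 102.  20.] [17.8 19.7]
[199 186  13   5  22] [566. 235.  16.] [575. 263.  20.] [17.6 19.9]
[182 189  32  28 116] [505. 228.  16.] [568. 303.  22.] [17.9 20.6]
[263 194   7   6  15] [544. 100.  16.] [556. 113.  21.] [18.5 19.9]
[221 204  12   6  25] [521. 184.  16.] [533. 209.  23.] [17.5 20.6]
[260 217  12   3  19] [498.  94.  16.] [502. 119.  20.] [17.7 19.7]
[273 218  10  18  34] [461.  68.  16.] [500.  89.  20.] [18.  20.1]
[253 220   7   8  12] [479. 121.  16.] [495. 134.  20.] [18.4 19.9]
[194 223  39  37 12
[... 463 characters left out ...]
.9 20. ]
[208 259  11   3  16] [402. 212.  16.] [407. 235.  20.] [17.9 19.7]
scene bench z -1.2319743774146301 1.8344528214094167
[330 126 150 103 752] [379.  24.  16.] [642. 328.  22.] [18.  20.3]
[451 162   7   6   9] [524. 293.  16.] [543. 300.  18.] [17.2 18.1]
[275 166  11  25 224] [ 443. -115.   16.] [464. -93.  77.] [53.7 74.5]
[199 183  42  34 727] [ 423. -284.   16.] [ 482. -196.   43.] [37.8 40.4]
[142 198  32  29 694] [ 410. -396.   16.] [ 471. -337.   43.] [38.6 40.9]
[308 217  11  17 152] [579. -86.  16.] [601. -65.  48.] [39.5 46.3]
[226 236  26  33 637] [ 588. -256.   16.] [ 626. -211.   73.] [48.7 71.5]
[141 252  37  38 865] [ 559. -407.   16.] [ 613. -353.   74.] [48.8 71.7]
```

View pics/top0z.png

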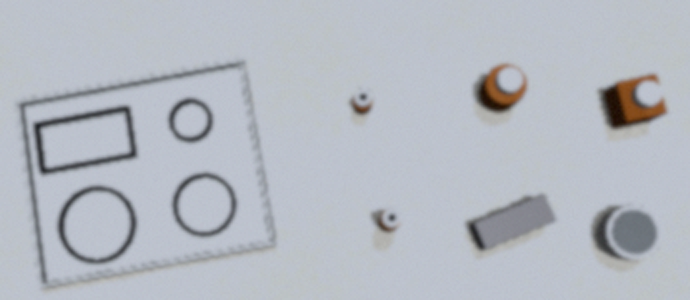

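View pics/scene0z.png

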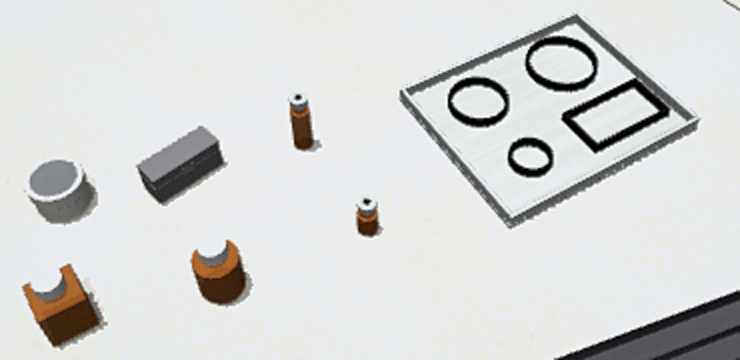

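```bash
cat > m.py <<'E'
from h import *
R={}
reg={"top":dict(jar=(466,233,30,27),case=(401,227,42,28),tall=(355,234,11,12),short=(342,175,10,12),rb=(406,162,23,23),sq=(469,167,30,27)),
"scene":dict(jar=(142,198,32,29),case=(199,183,42,34),tall=(275,166,11,25),short=(308,217,11,17),rb=(226,236,26,33),sq=(141,252,37,38))}
H=dict(jar=40,case=40,tall=75,short=46,rb=72,sq=72)
for n in("top","scene"):
    d=np.load(f"pics/{n}0.npy");P=cloud(n,d);z=P[...,2]
    for k,(x,y,w,h) in reg[n].items():
        s=P[y:y+h,x:x+w].reshape(-1,3); s=s[s[:,2]>15]
        hi=np.percentile(s[:,2],97)
        t=s[s[:,2]>hi-(7)]
        ctr,sz,a=cv2.minAreaRect(t[:,:2].astype(np.float32))
        print(n,k,"topz",t[:,2].mean().round(1),"mean",t[:,:2].mean(0).round(1),"rect",np.round(ctr,1),np.round(sz,1),round(a,1),len(t))
    # wells
    im=cv2.imread(f"pics/{n}0.png");g=im.max(2)
    b=np.array([back(n,u,v,14) for v in range(400) for u in range(640)]).reshape(400,640,3)
    x0,x1,y0,y1=395,625,45,305
    m=((g<(75 if n=='top' else 60))&(b[...,0]>x0)&(b[...,0]<x1)&(b[...,1]>y0)&(b[...,1]<y1)).astype(np.uint8)
    N,L,S,C=cv2.connectedComponentsWithStats(m,connectivity=8)
    for i in range(1,N):
        if S[i,4]<40: continue
        q=b[L==i][:,:2].astype(np.float32)
        ctr,sz,a=cv2.minAreaRect(q)
        print(n,"well",S[i],np.round(ctr,1),np.round(sz,1),round(a,1))
    # floor
    f=(b[...,0]>470)&(b[...,0]<530)&(b[...,1]>130)&(b[...,1]<190)&(d>0)&(g>90)
    print("floor z",np.median(z[f]), "bench near", np.median(z[(b[...,0]>450)&(b[...,0]<600)&(b[...,1]>-40)&(b[...,1]<20)&(d>0)]))
E
python3 m.py
```

```text
top jar topz 45.2 mean [ 435.4 -367. ] rect [ 425.5 -222.9] [ 57.  351.4] 4.0 612
top case topz 51.9 mean [ 446.3 -239.4] rect [ 416.7 -168.4] [ 31.9 244.1] 22.5 566
top tall topz 75.8 mean [ 448.5 -106.3] rect [ 448.6 -106.2] [19.2 18.1] 42.7 72
top short topz 60.9 mean [581.3 -77.6] rect [488.5 -69.1] [ 18.2 210.3] 84.2 62
top rb topz 104.2 mean [ 590.  -228.7] rect [ 500.8 -142.5] [ 26.1 296.3] 46.3 136
top sq topz 103.1 mean [ 574.9 -370.4] rect [ 492.8 -218.9] [ 26.7 400.8] 28.7 141Traceback (most recent call last):
  File "m.py", line 16, in <module>
    b=np.array([back(n,u,v,14) for v in range(400) for u in range(640)]).reshape(400,640,3)
                ~~~~^^^^^^^^^^
  File "h.py", line 9, in back
    p=arm.camera_params(n);K=p["K"];T=p["world_to_cam"]
ValueError: time passes only in moves, steps and waits
```

```bash
python3 - <<'E'
s=open('h.py').read()
s=s.replace('def back','_c={}\ndef cp(n):\n    if n not in _c:_c[n]=arm.camera_params(n)\n    return _c[n]\ndef back').replace('p=arm.camera_params(n)','p=cp(n)')
open('h.py','w').write(s)
m=open('m.py').read()
m=m.replace("hi=np.percentile(s[:,2],97)","s=s[s[:,2]<90];hi=np.percentile(s[:,2],97)")
open('m.py','w').write(m)
E
python3 m.py
```

```text
top jar topz 40.7 mean [ 435.8 -368.5] rect [ 435.7 -368.5] [58.1 56.2] 89.4 612
top case topz 40.7 mean [ 447.1 -241.9] rect [ 447.4 -242.5] [31.9 84.1] 22.5 562
top tall topz 75.8 mean [ 448.5 -106.3] rect [ 448.6 -106.2] [19.2 18.1] 42.7 72
top short topz 46.4 mean [584.6 -78.1] rect [584.2 -79.1] [17.8 18. ] 0.7 61
top rb topz 72.3 mean [ 597.8 -235.6] rect [ 598.2 -235.7] [25.8 26.6] 44.3 131
top sq topz 72.3 mean [ 581.9 -382.2] rect [ 581.8 -381.9] [26.7 26.2] 56.1 136
top well [250 180  21  21 123] [566.  121.3] [47.6 46.7] 1.2
top well [182 183  51  34 369] [544.  244.5] [ 62.  113.9] 10.6
top well [252 217  31  31 169] [468.5 102.9] [68.6 69.1] 0.1
top well [194 223  39  38 247] [446.9 226.3] [84.4 88. ] 0.1
floor z 5.760461651828499 bench near 0.5443872885392058
scene jar topz 38.9 mean [ 441.9 -366.4] rect [ 440.2 -366.6] [58.8 58.9] 11.8 544
scene case topz 38.4 mean [ 453.7 -240.3] rect [ 451.9 -239.9] [34.8 83.8] 21.8 503
scene tall topz 73.2 mean [ 454.5 -103.9] rect [ 453.2 -103.4] [17.3 20.4] 73.7 63
scene short topz 44.3 mean [590.4 -76.1] rect [589.4 -76.1] [19.5 18.8] 9.7 76
scene rb topz 70.2 mean [ 603.8 -233.2] rect [ 602.8 -233.3] [27.7 26.3] 50.3 173
scene sq topz 70.4 mean [ 587.3 -379.5] rect [ 586.  -379.7] [26.9 27. ] 45.2 191
scene well [411 131  54  65 563] [493.7 239.6] [179.  131.5] 10.2
scene well [338 135  91  31 497] [455.7 160.5] [106.  220.4] 8.3
scene well [354 159  30  24 256] [475.1 103.1] [69.3 74.3] 69.1
scene well [419 184  54  28 159] [614.5 229.6] [  8.9 153.7] 10.3
scene well [384 189  22  20 189] [573.2 120.5] [46.5 56. ] 63.7
scene well [359 200  21  25  63] [587.4  49.7] [75.7  7.3] 10.5
floor z 3.5123613170035184 bench near -1.416704420182675
```

Floor about 5 mm, well tops about 17 mm. The well spacing measures 125.1 and 99.2 mm, which matches the 125 and 100 given. The two cameras disagree by a constant of roughly (5.5, 2.5) mm, so I average them. A helper will convert targets into tool-axis shifts.

```bash
cat > g.py <<'E'
import sys,numpy as np
from bench import arm
from scipy.spatial.transform import Rotation as Ro
s=arm.read_state();R=Ro.from_quat(s["ee_rot"]).as_matrix()
yaw=np.degrees(np.arctan2(R[1,0],R[0,0]))
print("t",round(s["clock"],2),"pos",s["position"].round(1),"yaw",yaw.round(2),"w",round(s["gripper_width"],1),"tilt",np.degrees(np.arccos(-R[2,2])).round(2),"F",s["contact_force"].round(1))
if len(sys.argv)>3:
    t=[float(v) for v in sys.argv[1:]]
    y=t[3] if len(t)>3 else yaw
    a=np.radians(y);d=np.array(t[:3])-s["position"]
    print("turn",round(yaw-y,2),"then shift mm",round(d[0]*np.cos(a)+d[1]*np.sin(a),1),round(d[0]*np.sin(a)-d[1]*np.cos(a),1),round(-d[2],1))
E
python3 g.py 449.8 -241.2 160 -67.6
python3 - <<'E'
from h import *
# wells at z=17, shift from z=14
for n in("top","scene"):
    for p in [(566,121.3),(544,244.5),(468.5,102.9),(446.9,226.3)]:
        u=proj(n,[p[0],p[1],14]); print(n,p,(back(n,*u,17)[:2]-p).round(1))
E
```

```text
t 0.1 pos [272.6 561.8 203. ] yaw -25.9 w 85.4 tilt 0.11 F [ 0.3 -0.3 -0.3]
turn 41.7 then shift mm 809.9 142.2 43.0
top (566, 121.3) [-0.6 -0.6]
top (544, 244.5) [-0.5 -1. ]
top (468.5, 102.9) [-0.3 -0.5]
top (446.9, 226.3) [-0.2 -0.9]
scene (566, 121.3) [ 2.1 -1.5]
scene (544, 244.5) [ 2.2 -2.1]
scene (468.5, 102.9) [ 2.6 -1.4]
scene (446.9, 226.3) [ 2.6 -2. ]
```

>>> drive_tool --pt "0 0 0 8.34 0.085" --pt "0 0 0 8.34 0.085" --pt "0 0 0 8.34 0.085" --pt "0 0 0 8.34 0.085" --pt "0 0 0 8.34 0.085" --pt "0.045 0.008 0 0 0.085" --pt "0.045 0.008 0 0 0.085" --pt "0.045 0.008 0 0 0.085" --pt "0.045 0.008 0 0 0.085" --pt "0.045 0.008 0 0 0.085" --pt "0.045 0.008 0 0 0.085" --pt "0.045 0.008 0 0 0.085" --pt "0.045 0.008 0 0 0.085" --pt "0.045 0.008 0 0 0.085" --pt "0.045 0.008 0 0 0.085" --pt "0.045 0.008 0 0 0.085" --pt "0.045 0.008 0 0 0.085" --pt "0.045 0.008 0 0 0.085" --pt "0.045 0.008 0 0 0.085" --pt "0.045 0.008 0 0 0.085"

```text
clock: 2.1
position: [419.0, -109.4, 204.0]
ee_rot: [0.831, -0.556, 0.0, -0.0]
contact_force: [0.7, 0.9, 0.4]
gripper_width: 85.0
```

```bash
python3 - <<'E'
from h import *
s=arm.read_state(); p=s["position"]; print(p)
for n in("top","scene"):
    im,d=arm.get_image(n); cv2.imwrite(f"pics/{n}1.png",im); np.save(f"pics/{n}1.npy",d)
    u=proj(n,p); print(n,u)
    x,y=int(u[0]),int(u[1]); x0=max(0,x-90);y0=max(0,y-70)
    c=im[y0:y0+140,x0:x0+180].copy(); c=cv2.convertScaleAbs(cv2.resize(c,None,fx=4,fy=4,interpolation=cv2.INTER_CUBIC),alpha=1.7)
    cv2.circle(c,(int((u[0]-x0+.5)*4),int((u[1]-y0+.5)*4)),4,(0,0,255),1)
    cv2.imwrite(f"pics/{n}1z.png",c)
E
python3 g.py 449.8 -241.2 60 -67.6
```

```text
[ 419.04816702 -109.40857857  203.97793445]
top [367.46154767 249.96358119]
scene [265.34320014 111.13445004]
t 2.2 pos [ 419.2 -111.7  203.4] yaw -68.04 w 85.1 tilt 0.09 F [ 0.5 -0.2 -0.9]
turn -0.44 then shift mm 131.4 21.1 143.4
```

View pics/top1z.png

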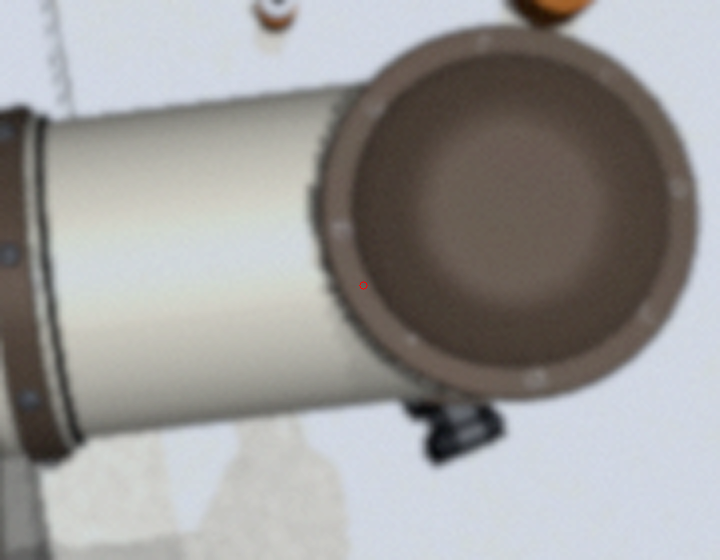

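View pics/scene1z.png

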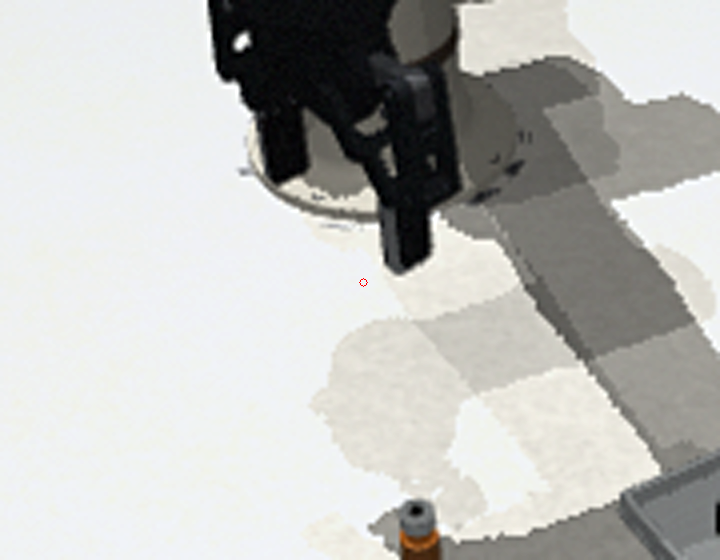

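```bash
python3 - <<'E'
from h import *
d=np.load("pics/scene1.npy");P=cloud("scene",d)
x0,y0=265-90,111-70
for (px,py) in [(403,250),(420,250),(390,250),(403,225),(285,165),(275,170),(295,165)]:
    v,u=y0+py//4,x0+px//4
    print((px,py),d[v,u],P[v,u].round(1))
Q=P[(d>0)&(P[...,0]>300)&(P[...,0]<540)&(P[...,1]>-250)&(P[...,1]<0)&(P[...,2]>100)&(P[...,2]<250)]
print(Q.min(0),Q.max(0),len(Q))
for lo in range(190,250,5):
    q=Q[(Q[:,2]>=lo)&(Q[:,2]<lo+5)]
    if len(q):print(lo,len(q),q[:,:2].min(0).round(),q[:,:2].max(0).round())
E
```

```text
(403, 250) 729.39276 [ 472.3 -100.7  258.7]
(420, 250) 734.26807 [471.6 -91.5 255.7]
(390, 250) 730.0336 [ 469.9 -105.5  258.2]
(403, 225) 716.9484 [ 474.9 -100.1  273.1]
(285, 165) 781.2142 [ 382.1 -131.5  251.7]
(275, 170) 773.07025 [ 388.5 -138.4  255.3]
(295, 165) 784.482 [ 380.6 -127.6  249.9]
[ 376.92450297 -141.67221186  241.69323352] [472.23037422 -88.30340649 249.85361084] 54
240 14 [ 378. -137.] [470. -88.]
245 40 [ 377. -142.] [472. -91.]
```

The scene depth puts the open fingertips at z≈243, centred at about (425,-115). The reported TCP z is 204, so they sit well above it, more than the stated 13 mm. I'll move over the case, stay high, and check again.

>>> drive_tool --pt "0.033 0.0055 0.03 -0.44 0.085" --pt "0.033 0.0055 0.03 0 0.085" --pt "0.033 0.0055 0.03 0 0.085" --pt "0.032 0.005 0.03 0 0.085" --pt "0 0 0 0 0.06" --pt "0 0 0 0 0.06" --pt "0 0 0 0 0.06"

```text
clock: 2.9
position: [450.6, -235.9, 84.9]
ee_rot: [0.834, -0.552, 0.001, -0.0]
contact_force: [0.8, 1.0, 0.3]
gripper_width: 60.2
```

```bash
python3 - <<'E'
from h import *
s=arm.read_state(); p=s["position"]; print(p,s["gripper_width"])
n="scene"
im,d=arm.get_image(n); np.save(f"pics/{n}2.npy",d);P=cloud(n,d)
cv2.imwrite("pics/scene2z.png",cv2.convertScaleAbs(cv2.resize(im[90:240,130:330],None,fx=4,fy=4,interpolation=cv2.INTER_CUBIC),alpha=1.7))
u=proj(n,p); print(u,((u-[130,90])*4).round())
Q=P[(d>0)&(abs(P[...,0]-450)<80)&(abs(P[...,1]+241)<70)&(P[...,2]>50)&(P[...,2]<250)]
for lo in range(50,160,5):
    q=Q[(Q[:,2]>=lo)&(Q[:,2]<lo+5)]
    if len(q):print(lo,len(q),q[:,:2].min(0).round(),q[:,:2].max(0).round())
E
python3 g.py 449.8 -241.2 60 -67.6
```

```text
[ 450.58070342 -235.90870212   84.91280706] 60.231642620684234
[216.01772476 180.80237206] [344. 363.]
115 24 [ 421. -257.] [ 490. -217.]
120 21 [ 423. -259.] [ 493. -211.]
125 40 [ 422. -259.] [ 493. -212.]
130 34 [ 422. -259.] [ 495. -211.]
135 37 [ 423. -259.] [ 495. -211.]
140 41 [ 422. -259.] [ 498. -213.]
145 26 [ 423. -259.] [ 496. -224.]
150 20 [ 422. -258.] [ 489. -232.]
155 16 [ 422. -260.] [ 495. -229.]
t 2.95 pos [ 450.8 -235.8   85.3] yaw -67.06 w 60.1 tilt 0.14 F [ 0.2 -0.3 -0.5]
turn 0.54 then shift mm 4.6 3.0 25.3
```

View pics/scene2z.png

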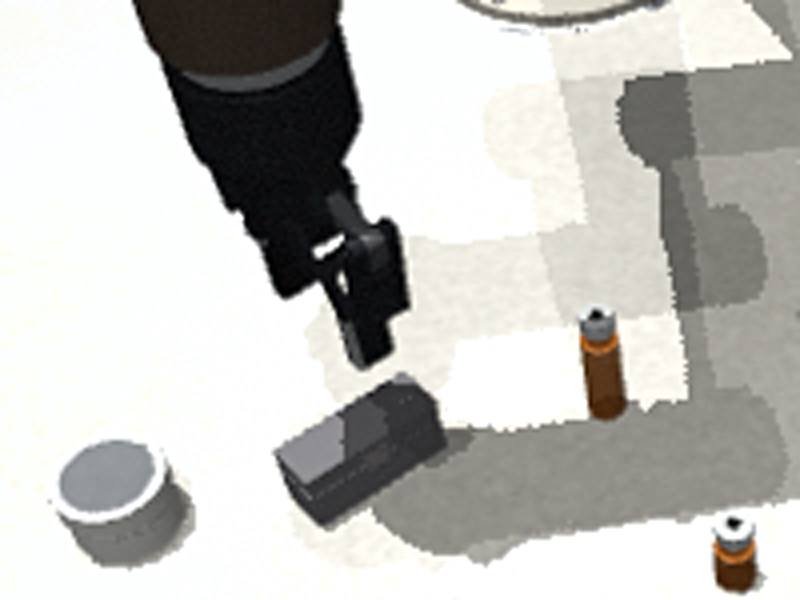

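Tips read z≈115 in the scene depth at a nominal 85, so the offset shows again. I'll descend to about nominal 14, which is safe whichever reading is right, and check the tips against the case top.

>>> drive_tool --pt "0.0046 0.003 0.02 0.54 0.06" --pt "0 0 0.02 0 0.06" --pt "0 0 0.015 0 0.06" --pt "0 0 0.015 0 0.06" --pt "0 0 0 0 0.06" --pt "0 0 0 0 0.06"

```text
clock: 3.55
position: [450.0, -241.5, 15.3]
ee_rot: [0.831, -0.556, 0.001, -0.0]
contact_force: [0.4, -0.7, 0.6]
gripper_width: 59.7
```

```bash
cat > look.py <<'E'
import sys
from h import *
n,tag,x0,y0,w,h=sys.argv[1],sys.argv[2],*map(int,sys.argv[3:7])
im,d=arm.get_image(n); np.save(f"pics/{tag}.npy",d)
f=min(800/w,600/h)
cv2.imwrite(f"pics/{tag}.png",cv2.convertScaleAbs(cv2.resize(im[y0:y0+h,x0:x0+w],None,fx=f,fy=f,interpolation=cv2.INTER_CUBIC),alpha=1.7))
E
python3 look.py scene s3 150 110 160 120; python3 g.py 449.8 -241.2 60 -67.6
```

```text
t 3.6 pos [ 450.3 -241.7   15.5] yaw -67.61 w 60.0 tilt 0.16 F [0.4 0.6 0.2]
turn -0.01 then shift mm -0.6 0.2 -44.5
```

View pics/s3.png

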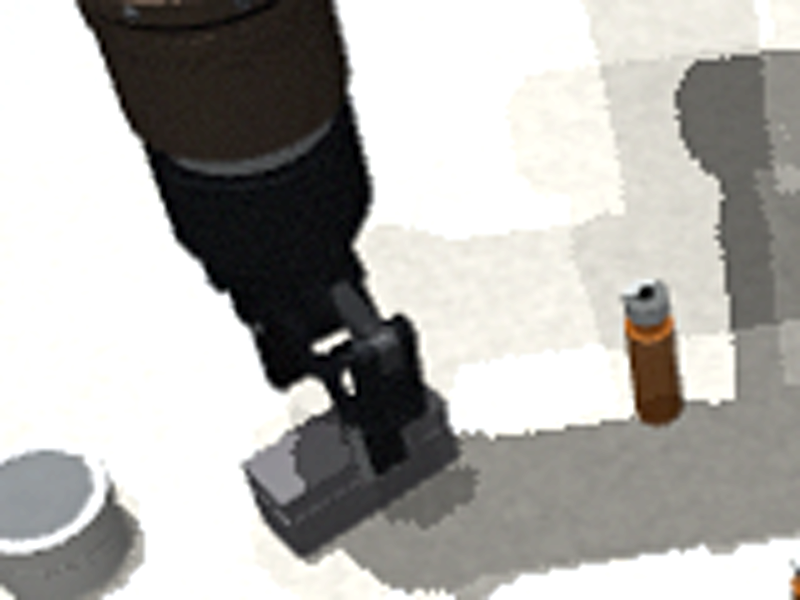

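```bash
python3 - <<'E'
from h import *
d=np.load("pics/s3.npy");P=cloud("scene",d)
for px,py in [(385,465),(385,450),(385,435),(385,415),(375,450),(400,440),(400,380),(300,460),(340,440)]:
    v,u=110+py//5,150+px//5; print((px,py),(u,v),P[v,u].round(1))
print(back("scene",150+385/5,110+470/5,15),back("scene",150+385/5,110+470/5,40))
E
```

```text
(385, 465) (227, 203) [ 492.2 -227.4   57. ]
(385, 450) (227, 200) [ 491.3 -225.8   64.9]
(385, 435) (227, 197) [ 511.4 -224.5   96.1]
(385, 415) (227, 193) [ 507.6 -222.4  103.1]
(375, 450) (225, 200) [ 494.5 -229.6   70.1]
(400, 440) (230, 198) [ 489.  -218.9   65.7]
(400, 380) (230, 186) [ 511.  -213.7  123.5]
(300, 460) (210, 202) [ 462.  -259.9   40. ]
(340, 440) (218, 198) [ 454.5 -242.1   37.1]
[ 458.42804197 -227.60850381   15.        ] [ 480.08126173 -227.8268538    40.        ]
```

Depth puts the tip's outer face 44 mm from the axis, as the finger thickness predicts, but at z≈52 when nominal is 15. The pads really are about 35 mm above the reported TCP at this opening. I'll descend further in small steps and watch the force.

>>> drive_tool --pt "0 0 0.005 0 0.06" --pt "0 0 0.005 0 0.06" --pt "0 0 0.003 0 0.06" --pt "0 0 0 0 0.06"

```text
clock: 4.0
position: [448.7, -242.0, 0.5]
ee_rot: [0.831, -0.557, -0.001, 0.0]
contact_force: [-1.0, 0.5, -0.5]
gripper_width: 59.8
```

```bash
python3 look.py scene s4 150 110 160 120; python3 g.py 449.8 -241.2 60 -67.6;python3 - <<'E'
from h import *
d=np.load("pics/s4.npy");P=cloud("scene",d)
for r in range(196,215): print(r,[P[r,u].round().astype(int).tolist() for u in (225,227,229)])
E
```

```text
t 4.05 pos [ 448.9 -242.     0.7] yaw -67.69 w 59.9 tilt 0.04 F [ 0.8 -0.5 -0.4]
turn -0.09 then shift mm -0.4 -1.2 -59.3
196 [[515, -228, 104], [512, -224, 99], [503, -220, 88]]
197 [[514, -228, 101], [513, -225, 98], [504, -221, 87]]
198 [[513, -229, 97], [512, -225, 94], [507, -221, 87]]
199 [[511, -229, 92], [512, -226, 91], [510, -222, 87]]
200 [[511, -230, 88], [512, -226, 88], [509, -222, 84]]
201 [[510, -230, 85], [512, -227, 86], [508, -223, 80]]
202 [[510, -231, 82], [512, -227, 83], [489, -223, 55]]
203 [[493, -231, 59], [492, -227, 56], [491, -224, 54]]
204 [[492, -232, 55], [491, -228, 53], [490, -224, 50]]
205 [[490, -232, 50], [494, -229, 54], [489, -225, 45]]
206 [[491, -233, 48], [493, -229, 49], [490, -225, 44]]
207 [[488, -233, 41], [493, -230, 46], [491, -226, 41]]
208 [[487, -234, 37], [494, -230, 44], [461, -226, 3]]
209 [[487, -235, 35], [464, -231, 6], [462, -226, 1]]
210 [[466, -235, 7], [465, -231, 4], [463, -227, -1]]
211 [[465, -236, 2], [462, -232, -3], [465, -228, -1]]
212 [[464, -236, -3], [467, -232, -1], [469, -228, -1]]
213 [[468, -237, -1], [469, -233, -1], [471, -229, -1]]
214 [[469, -238, -2], [472, -234, -2], [474, -229, -1]]
```

View pics/s4.png

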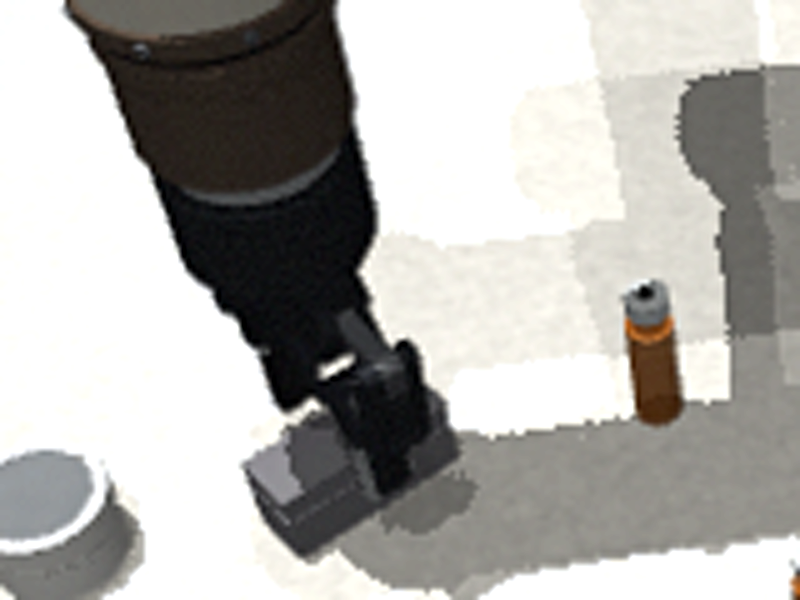

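>>> drive_tool --pt "0 0 0.003 0 0.06" --pt "0 0 0.003 0 0.06" --pt "0 0 0 0 0.06"

```text
clock: 4.35
position: [448.8, -241.9, -5.5]
ee_rot: [0.831, -0.557, -0.0, 0.0]
contact_force: [-0.2, -0.3, 0.1]
gripper_width: 60.0
```

>>> drive_tool --pt "0 0 0.003 0 0.06" --pt "0 0 0.003 0 0.06" --pt "0 0 0 0 0.06"

```text
clock: 4.65
position: [448.8, -241.9, -11.5]
ee_rot: [0.831, -0.557, -0.0, 0.0]
contact_force: [-0.4, -0.7, -0.8]
gripper_width: 60.1
```

No contact at nominal -11.5, so the offset is real and I'll work from image-based tip heights. Closing on the case.

>>> drive_tool --pt "0 0 0.002 0 0.03" --pt "0 0 0 0 0.02" --pt "0 0 0 0 0.02" --pt "0 0 0 0 0.02" --pt "0 0 0 0 0.02" --pt "0 0 0 0 0.02"

```text
clock: 5.25
position: [449.2, -242.0, -13.0]
ee_rot: [0.831, -0.557, 0.0, -0.0]
contact_force: [0.1, 0.5, -0.6]
gripper_width: 30.9
```

```bash
python3 look.py scene s5 150 110 160 120; python3 g.py 449.8 -241.2 60 -67.6
```

```text
t 5.3 pos [ 449.2 -242.   -12.9] yaw -67.69 w 31.3 tilt 0.01 F [-0.5  0.2  0.4]
turn -0.09 then shift mm -0.5 -0.9 -72.9
```

View pics/s5.png

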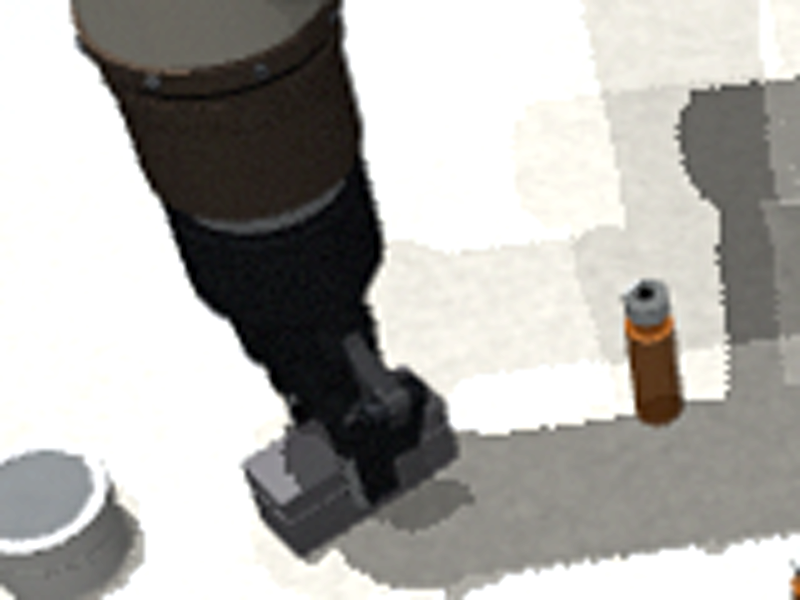

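>>> drive_tool --pt "0 0 -0.01 0 0.02" --pt "0 0 -0.03 0 0.02" --pt "0 0 -0.03 0 0.02" --pt "0 0 -0.03 0 0.02" --pt "0 0 0 6 0.02" --pt "0 0 0 6 0.02" --pt "0 0 0 0 0.02"

```text
clock: 6.0
position: [448.9, -242.0, 87.8]
ee_rot: [0.768, -0.641, 0.0, -0.0]
contact_force: [-0.8, -0.2, -0.8]
gripper_width: 31.2
```

```bash
python3 look.py scene s6 130 60 240 180; python3 g.py 546.2 244.7 87 -79.6
```

```text
t 6.05 pos [ 448.9 -242.    87.5] yaw -79.57 w 31.3 tilt 0.02 F [ 0.4  0.8 -0.9]
turn 0.03 then shift mm -461.1 -183.6 0.5
```

View pics/s6.png

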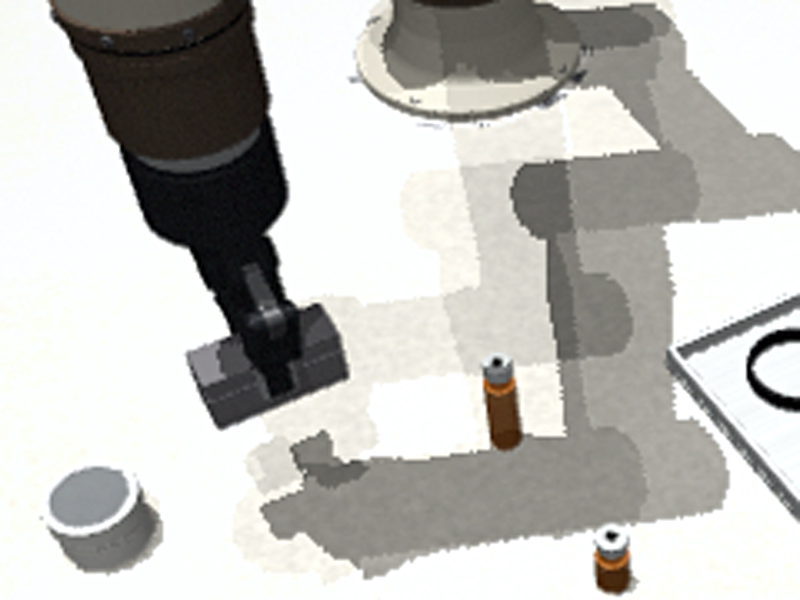

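The case is held level and clear of the bench. Moving it over the oblong well.

>>> drive_tool --pt "-0.029 -0.0115 0 0 0.02" --pt "-0.029 -0.0115 0 0 0.02" --pt "-0.029 -0.0115 0 0 0.02" --pt "-0.029 -0.0115 0 0 0.02" --pt "-0.029 -0.0115 0 0 0.02" --pt "-0.029 -0.0115 0 0 0.02" --pt "-0.029 -0.0115 0 0 0.02" --pt "-0.029 -0.0115 0 0 0.02" --pt "-0.029 -0.0115 0 0 0.02" --pt "-0.029 -0.0115 0 0 0.02" --pt "-0.029 -0.0115 0 0 0.02" --pt "-0.029 -0.0115 0 0 0.02" --pt "-0.029 -0.0115 0 0 0.02" --pt "-0.029 -0.0115 0 0 0.02" --pt "-0.029 -0.0115 0 0 0.02" --pt "-0.0261 -0.0115 0 0 0.02" --pt "0 0 0 0 0.02" --pt "0 0 0 0 0.02"

```text
clock: 7.85
position: [547.0, 244.7, 86.4]
ee_rot: [0.769, -0.64, -0.0, 0.001]
contact_force: [-0.9, -0.7, -0.9]
gripper_width: 31.0
```

```bash
python3 g.py 546.2 244.7 22 -79.6
```

```text
t 7.85 pos [547.  244.7  86.4] yaw -79.55 w 31.0 tilt 0.1 F [-0.9 -0.7 -0.9]
turn 0.05 then shift mm -0.1 0.8 64.4
```

>>> drive_tool --pt "0 0 0.025 0 0.02" --pt "0 0 0.025 0 0.02" --pt "0 0 0.018 0 0.02" --pt "0 0 0 0 0.02"

```text
clock: 8.25
position: [545.2, 241.9, 16.3]
ee_rot: [0.767, -0.641, -0.001, 0.003]
contact_force: [-0.2, -0.9, -1.4]
gripper_width: 31.0
```

```bash
python3 look.py scene s7 320 80 180 135; python3 g.py 546.2 244.7 -7 -79.6; python3 look.py top t7 150 130 200 150
```

```text
t 8.3 pos [546.7 242.9  18.1] yaw -79.71 w 31.3 tilt 0.21 F [ 0.1  0.5 -1.2]
turn -0.11 then shift mm -1.9 0.1 25.1
```

View pics/s7.png

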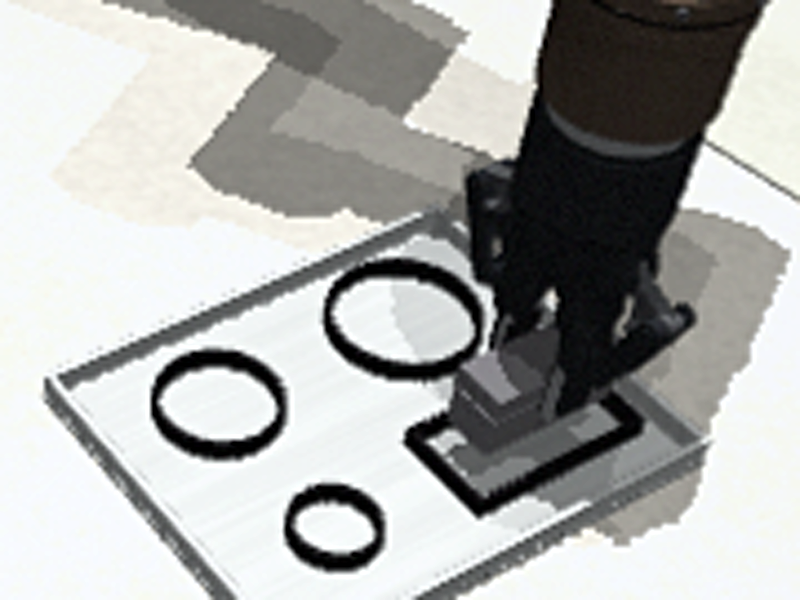

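View pics/t7.png

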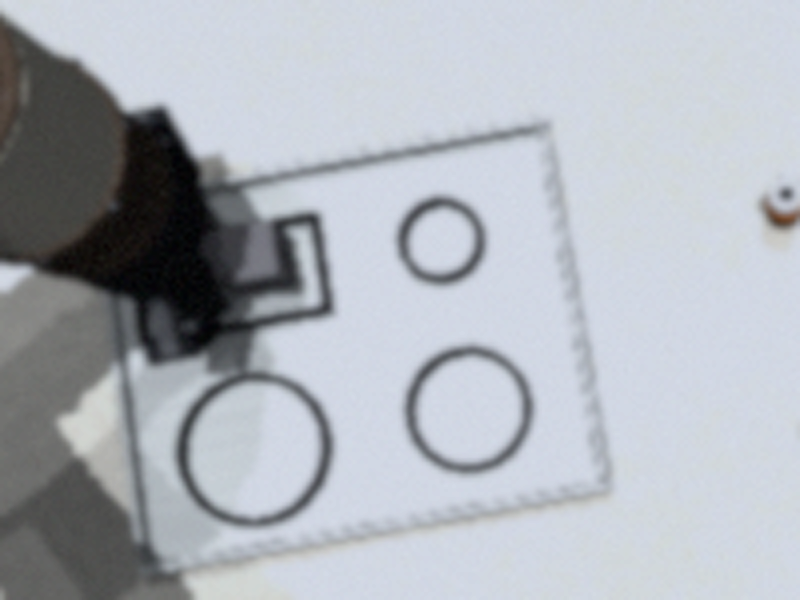

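```bash
python3 - <<'E'
from h import *
d=np.load("pics/t7.npy");P=cloud("top",d)
z=P[...,2]; m=(abs(z-71)<6)&(P[...,0]>510)&(P[...,0]<590)&(P[...,1]>185)&(P[...,1]<228)
q=P[m]; print(q.min(0),q.max(0),len(q))
# right end: min y per x band
for x in range(525,575,5):
    r=q[abs(q[:,0]-x)<2.5]
    if len(r): print(x,r[:,1].min().round(1))
E
python3 g.py 546.2 244.7 -7 -79.6
```

```text
[524.80831121 198.42333258  65.04522681] [566.56994926 227.86394284  76.5818132 ] 204
525 226.6
530 223.1
535 200.3
540 198.4
545 199.6
550 199.5
555 201.0
560 202.2
565 202.9
t 8.35 pos [547.7 243.7  19.3] yaw -79.69 w 31.0 tilt 0.04 F [-0.3 -0.9 -0.3]
turn -0.09 then shift mm -1.2 1.3 26.3
```

The held case's end reads (551,200.5) against a predicted (552,201), so the arm and averaged camera frames agree. Lowering now.

>>> drive_tool --pt "-0.001 0.001 0.01 0 0.02" --pt "0 0 0.008 0 0.02" --pt "0 0 0.006 0 0.02" --pt "0 0 0.002 0 0.02" --pt "0 0 0.0015 0 0.02" --pt "0 0 0 0 0.02" --pt "0 0 0 0 0.02"

```text
clock: 9.05
position: [546.4, 245.3, -7.9]
ee_rot: [0.768, -0.641, 0.0, 0.0]
contact_force: [-2.2, 0.1, 3.1]
gripper_width: 31.4
```

Touching the floor with 3 N. Releasing and lifting.

>>> drive_tool --pt "0 0 0 0 0.06" --pt "0 0 0 0 0.06" --pt "0 0 0 0 0.06" --pt "0 0 -0.02 0 0.06" --pt "0 0 -0.03 0 0.06" --pt "0 0 -0.03 0 0.06" --pt "0 0 -0.03 0 0.085" --pt "0 0 0 0 0.085"

```text
clock: 9.85
position: [549.4, 247.3, 106.5]
ee_rot: [0.768, -0.64, 0.002, -0.005]
contact_force: [0.1, 0.2, 0.6]
gripper_width: 84.6
```

```bash
python3 g.py 438.4 -367.5 110 -79.6; python3 look.py scene s8 320 80 180 135
```

```text
t 9.85 pos [549.4 247.3 106.5] yaw -79.63 w 84.6 tilt 0.59 F [0.1 0.2 0.6]
turn -0.03 then shift mm 584.6 220.1 -3.5
```

View pics/s8.png

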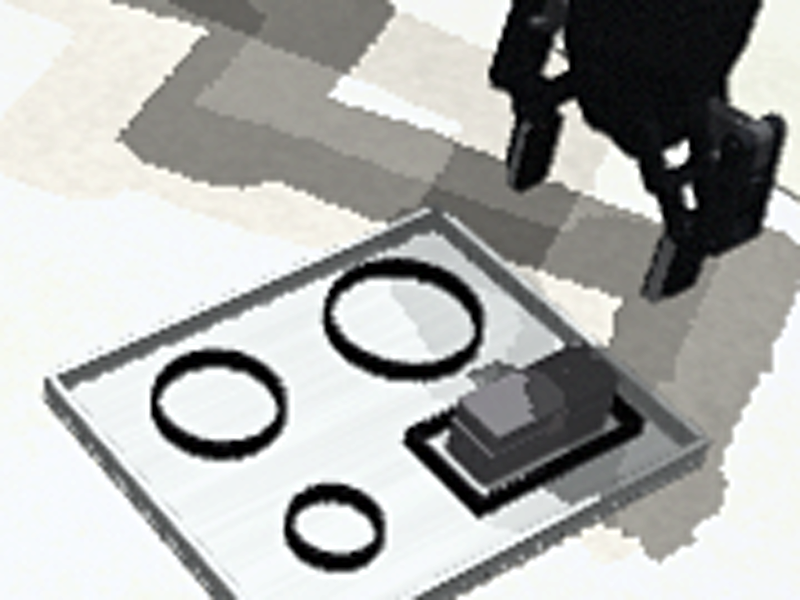

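The case sits inside its well. Next, the jar.

>>> drive_tool --pt "0.039 0.0147 0 0 0.085" --pt "0.039 0.0147 0 0 0.085" --pt "0.039 0.0147 0 0 0.085" --pt "0.039 0.0147 0 0 0.085" --pt "0.039 0.0147 0 0 0.085" --pt "0.039 0.0147 0 0 0.085" --pt "0.039 0.0147 0 0 0.085" --pt "0.039 0.0147 0 0 0.085" --pt "0.039 0.0147 0 0 0.085" --pt "0.039 0.0147 0 0 0.085" --pt "0.039 0.0147 0 0 0.085" --pt "0.039 0.0147 0 0 0.085" --pt "0.039 0.0147 0 0 0.085" --pt "0.039 0.0147 0 0 0.085" --pt "0.038 0.0147 0 0 0.085" --pt "0 0 0.03 0 0.085" --pt "0 0 0.03 0 0.085" --pt "0 0 0 0 0.085" --pt "0 0 0 0 0.085"

```text
clock: 11.8
position: [433.6, -368.5, 40.8]
ee_rot: [0.768, -0.64, -0.001, 0.001]
contact_force: [0.5, 0.6, 1.1]
gripper_width: 85.0
```

```bash
python3 g.py 438.4 -367.5 -20 -79.6; python3 look.py scene s9 110 120 160 120
```

```text
t 11.8 pos [ 433.6 -368.5   40.8] yaw -79.66 w 85.0 tilt 0.14 F [0.5 0.6 1.1]
turn -0.06 then shift mm -0.1 -4.9 60.8
```

View pics/s9.png

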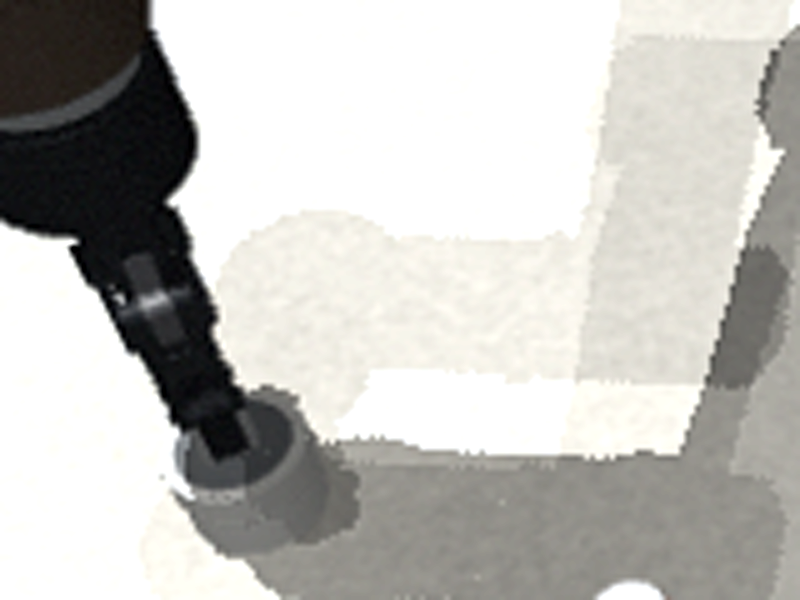

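>>> drive_tool --pt "0 -0.0049 0.005 0 0.085" --pt "0 0 0.015 0 0.085" --pt "0 0 0.015 0 0.085" --pt "0 0 0.012 0 0.085" --pt "0 0 0.005 0 0.085" --pt "0 0 0.005 0 0.085" --pt "0 0 0 0 0.085" --pt "0 0 0 0 0.05" --pt "0 0 0 0 0.05" --pt "0 0 0 0 0.05" --pt "0 0 0 0 0.05" --pt "0 0 0 0 0.05" --pt "0 0 0 0 0.05"

```text
clock: 13.15
position: [439.7, -368.3, -14.4]
ee_rot: [0.768, -0.64, 0.001, -0.0]
contact_force: [0.7, 0.2, 6.4]
gripper_width: 58.4
```

```bash
python3 g.py 438.4 -367.5 -20 -79.6; python3 look.py scene s10 110 120 160 120
```

```text
t 13.15 pos [ 439.7 -368.3  -14.4] yaw -79.66 w 58.4 tilt 0.12 F [0.7 0.2 6.4]
turn -0.06 then shift mm -1.0 1.1 5.6
```

View pics/s10.png

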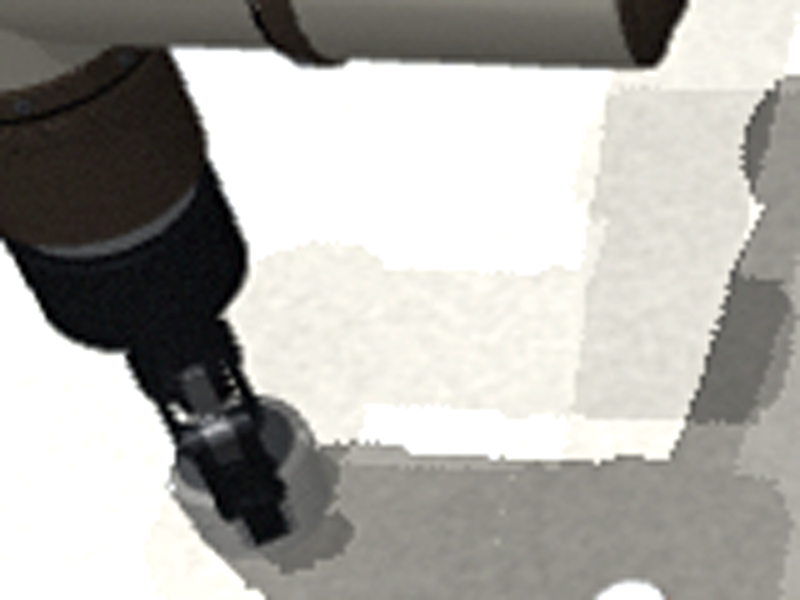

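>>> drive_tool --pt "0 0 -0.005 0 0.05" --pt "0 0 -0.015 0 0.05" --pt "0 0 -0.03 0 0.05" --pt "0 0 -0.03 0 0.05" --pt "0 0 -0.02 0 0.05" --pt "0 0 0 0 0.05"

```text
clock: 13.8
position: [440.5, -368.7, 87.5]
ee_rot: [0.768, -0.641, 0.003, -0.001]
contact_force: [-0.3, 0.1, 0.4]
gripper_width: 58.3
```

```bash
python3 g.py 449.4 226.6 88 -79.6; python3 look.py scene s11 110 60 240 180
```

```text
t 13.8 pos [ 440.5 -368.7   87.5] yaw -79.67 w 58.3 tilt 0.36 F [-0.3  0.1  0.4]
turn -0.07 then shift mm -583.9 -116.2 -0.5
```

View pics/s11.png

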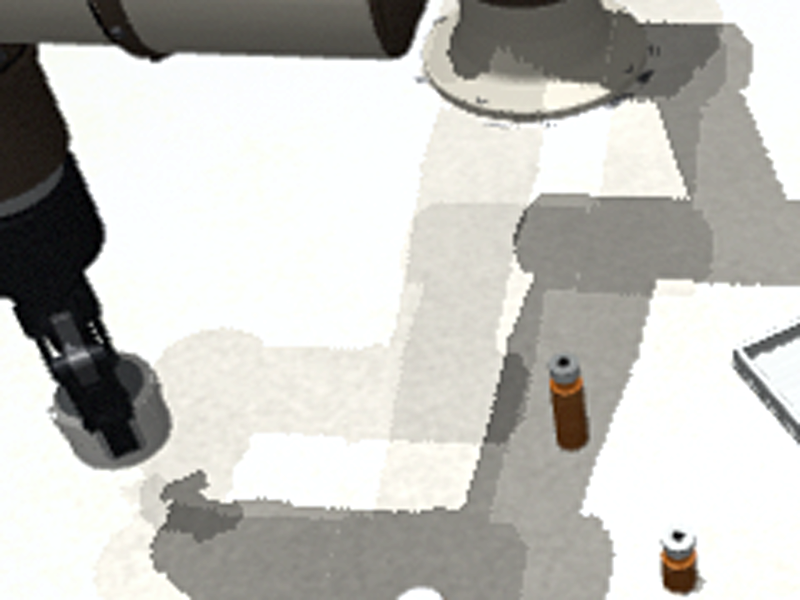

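>>> drive_tool --pt "-0.02 -0.004 -0.005 0 0.05" --pt "-0.038 -0.0075 0 0 0.05" --pt "-0.038 -0.0075 0 0 0.05" --pt "-0.038 -0.0075 0 0 0.05" --pt "-0.038 -0.0075 0 0 0.05" --pt "-0.038 -0.0075 0 0 0.05" --pt "-0.038 -0.0075 0 0 0.05" --pt "-0.038 -0.0075 0 0 0.05" --pt "-0.038 -0.0075 0 0 0.05" --pt "-0.038 -0.0075 0 0 0.05" --pt "-0.038 -0.0075 0 0 0.05" --pt "-0.038 -0.0075 0 0 0.05" --pt "-0.038 -0.0075 0 0 0.05" --pt "-0.038 -0.0075 0 0 0.05" --pt "-0.038 -0.0075 0 0 0.05" --pt "-0.032 -0.0072 0 0 0.05" --pt "0 0 0.02 0 0.05" --pt "0 0 0.02 0 0.05" --pt "0 0 0 0 0.05" --pt "0 0 0 0 0.05"

```text
clock: 15.85
position: [448.0, 226.8, 48.5]
ee_rot: [0.768, -0.641, -0.0, 0.002]
contact_force: [0.5, 0.6, -1.2]
gripper_width: 58.4
```

```bash
python3 g.py 449.4 226.6 -8 -79.6; python3 look.py top t12 150 130 200 150; python3 look.py scene s12 320 80 180 135
```

```text
t 15.85 pos [448.  226.8  48.5] yaw -79.69 w 58.4 tilt 0.18 F [ 0.5  0.6 -1.2]
turn -0.09 then shift mm 0.5 -1.3 56.5
```

View pics/s12.png

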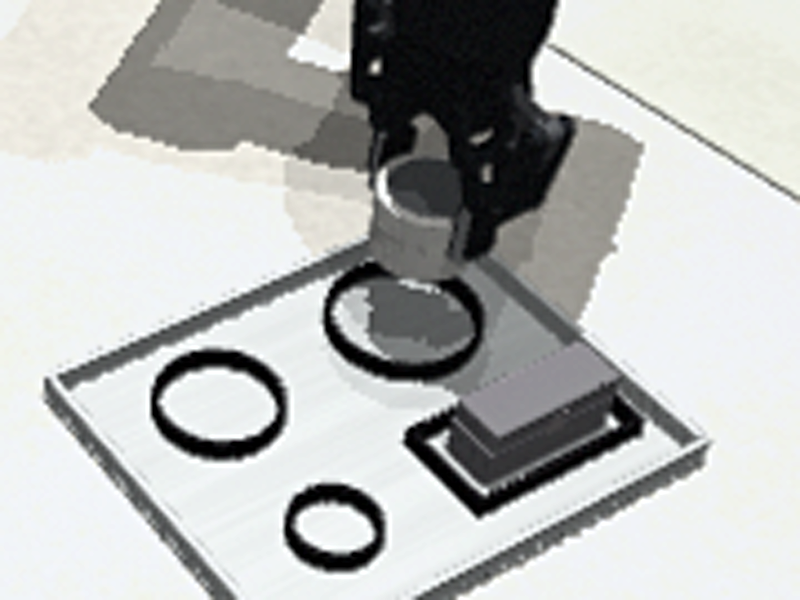

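View pics/t12.png

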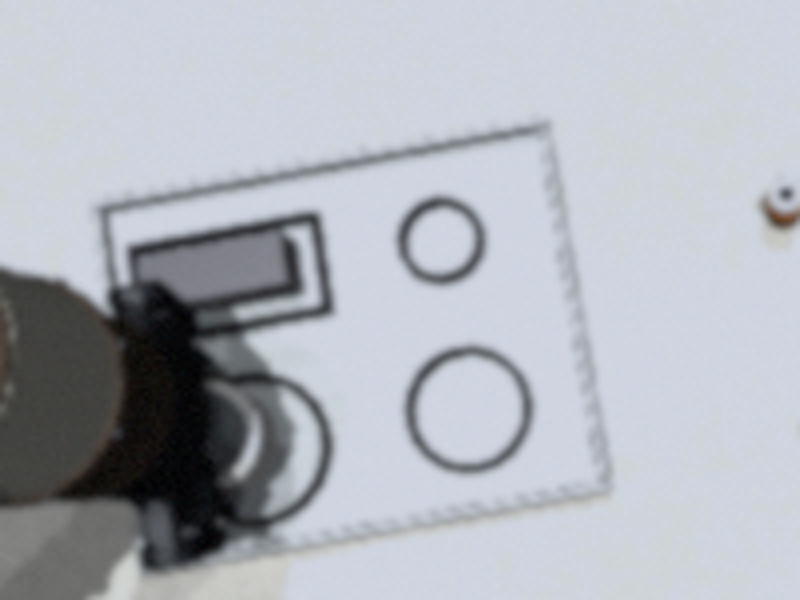

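>>> drive_tool --pt "0.0005 -0.0013 0.015 0 0.05" --pt "0 0 0.015 0 0.05" --pt "0 0 0.015 0 0.05" --pt "0 0 0.008 0 0.05" --pt "0 0 0.003 0 0.05" --pt "0 0 0.0015 0 0.05" --pt "0 0 0 0 0.05" --pt "0 0 0 0 0.05"

```text
clock: 16.75
position: [450.4, 227.7, -7.4]
ee_rot: [0.768, -0.641, 0.0, -0.001]
contact_force: [0.0, 0.2, -0.6]
gripper_width: 58.4
```

>>> drive_tool --pt "0 0 0.001 0 0.05" --pt "0 0 0.001 0 0.05" --pt "0 0 0 0 0.05"

```text
clock: 17.05
position: [450.2, 227.6, -9.4]
ee_rot: [0.768, -0.641, 0.0, -0.0]
contact_force: [-1.7, 0.3, 4.7]
gripper_width: 58.1
```

>>> drive_tool --pt "0 0 0 0 0.08" --pt "0 0 0 0 0.08" --pt "0 0 0 0 0.08" --pt "0 0 -0.02 0 0.08" --pt "0 0 -0.03 0 0.08" --pt "0 0 -0.03 0 0.08" --pt "0 0 -0.03 0 0.06" --pt "0 0 0 0 0.06"

```text
clock: 17.85
position: [452.5, 229.3, 104.2]
ee_rot: [0.768, -0.64, 0.001, -0.005]
contact_force: [0.9, 0.7, -1.2]
gripper_width: 60.1
```

```bash
python3 g.py 451 -105 105 -79.6; python3 look.py scene s13 320 80 180 135
```

```text
t 17.85 pos [452.5 229.3 104.2] yaw -79.63 w 60.1 tilt 0.54 F [ 0.9  0.7 -1.2]
turn -0.03 then shift mm 328.6 61.8 -0.8
```

View pics/s13.png

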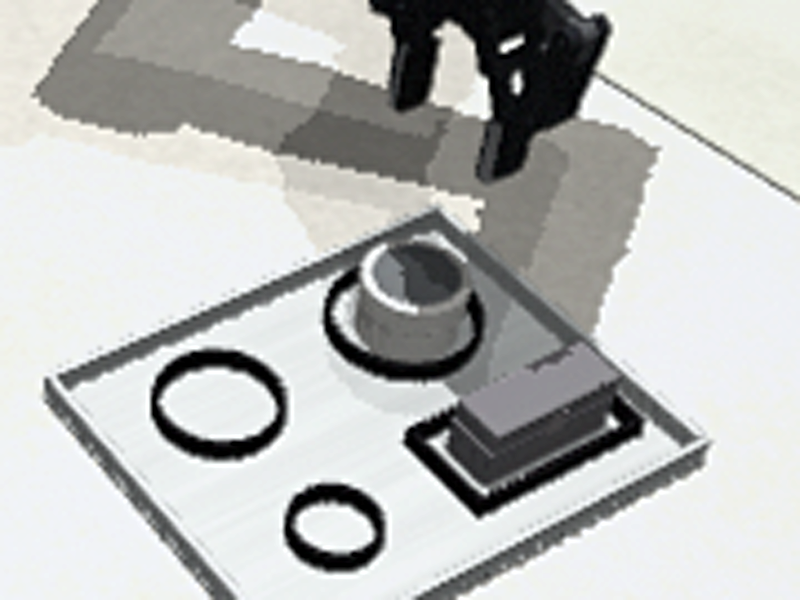

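Jar is inside its ring. Next, the tall vial.

>>> drive_tool --pt "0.0329 0.0062 0 0 0.06" --pt "0.0329 0.0062 0 0 0.06" --pt "0.0329 0.0062 0 0 0.06" --pt "0.0329 0.0062 0 0 0.06" --pt "0.0329 0.0062 0 0 0.06" --pt "0.0329 0.0062 0 0 0.06" --pt "0.0329 0.0062 0 0 0.06" --pt "0.0329 0.0062 0 0 0.06" --pt "0.0329 0.0062 0 0 0.06" --pt "0.0325 0.006 0 0 0.06" --pt "0 0 0.03 0 0.06" --pt "0 0 0.02 0 0.06" --pt "0 0 0 0 0.06" --pt "0 0 0 0 0.06"

```text
clock: 19.3
position: [447.6, -107.1, 49.5]
ee_rot: [0.768, -0.641, -0.001, 0.001]
contact_force: [0.1, 0.1, -0.0]
gripper_width: 59.7
```

```bash
python3 g.py 451 -105 0 -79.6; python3 look.py scene s14 200 90 160 120
```

```text
t 19.3 pos [ 447.6 -107.1   49.5] yaw -79.67 w 59.7 tilt 0.12 F [ 0.1  0.1 -0. ]
turn -0.07 then shift mm -1.5 -3.7 49.5
```

View pics/s14.png

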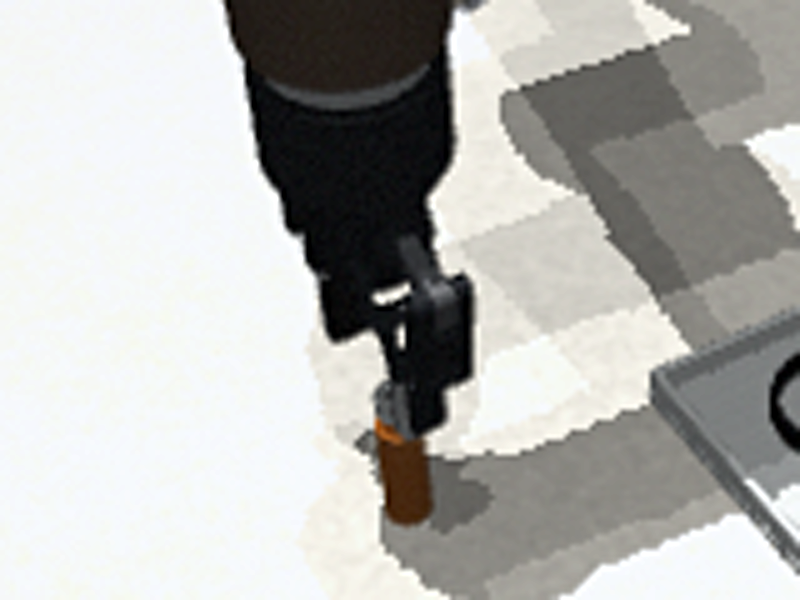

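>>> drive_tool --pt "-0.0015 -0.0037 0.01 0 0.06" --pt "0 0 0.015 0 0.06" --pt "0 0 0.015 0 0.06" --pt "0 0 0.01 0 0.06" --pt "0 0 0 0 0.04" --pt "0 0 0 0 0.015" --pt "0 0 0 0 0.015" --pt "0 0 0 0 0.015" --pt "0 0 0 0 0.015" --pt "0 0 0 0 0.015"

```text
clock: 20.35
position: [452.0, -104.8, 0.6]
ee_rot: [0.768, -0.641, 0.001, -0.0]
contact_force: [-0.1, 1.2, 3.4]
gripper_width: 20.4
```

```bash
python3 g.py 451 -105 0 -79.6; python3 look.py scene s15 200 90 160 120
```

```text
t 20.35 pos [ 452.  -104.8    0.6] yaw -79.67 w 20.4 tilt 0.08 F [-0.1  1.2  3.4]
turn -0.07 then shift mm -0.0 1.0 0.6
```

View pics/s15.png

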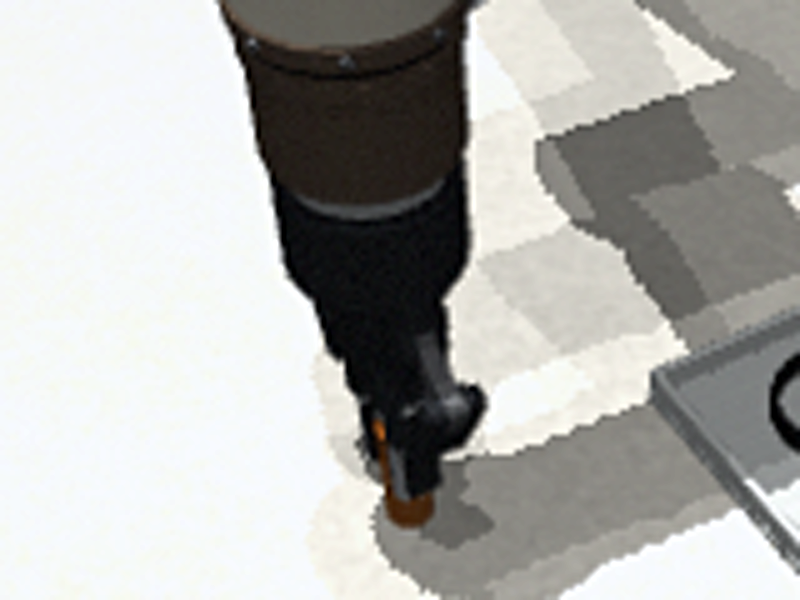

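>>> drive_tool --pt "0 0 -0.005 0 0.015" --pt "0 0 -0.015 0 0.015" --pt "0 0 -0.03 0 0.015" --pt "0 0 -0.03 0 0.015" --pt "0 0 0 0 0.015" --pt "0 0 0 0 0.015"

```text
clock: 21.0
position: [451.3, -104.8, 80.4]
ee_rot: [0.768, -0.641, 0.0, -0.001]
contact_force: [-0.3, -0.2, -0.5]
gripper_width: 20.8
```

```bash
python3 g.py 568.1 121.9 80 -79.6; python3 look.py scene s16 200 60 160 120
```

```text
t 21.0 pos [ 451.3 -104.8   80.4] yaw -79.72 w 20.8 tilt 0.07 F [-0.3 -0.2 -0.5]
turn -0.12 then shift mm -201.9 -155.8 0.4
```

View pics/s16.png

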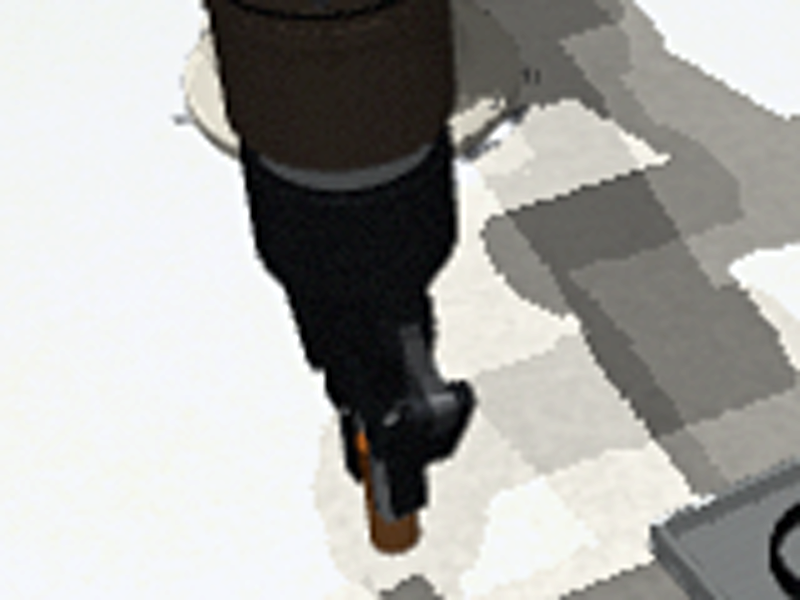

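>>> drive_tool --pt "-0.0252 -0.0195 0 -0.12 0.015" --pt "-0.0252 -0.0195 0 0 0.015" --pt "-0.0252 -0.0195 0 0 0.015" --pt "-0.0252 -0.0195 0 0 0.015" --pt "-0.0252 -0.0195 0 0 0.015" --pt "-0.0252 -0.0195 0 0 0.015" --pt "-0.0252 -0.0195 0 0 0.015" --pt "-0.0252 -0.0195 0 0 0.015" --pt "0 0 0.02 0 0.015" --pt "0 0 0.015 0 0.015" --pt "0 0 0 0 0.015" --pt "0 0 0 0 0.015"

```text
clock: 22.25
position: [567.7, 121.1, 43.8]
ee_rot: [0.769, -0.64, -0.0, 0.001]
contact_force: [0.9, -0.5, -0.5]
gripper_width: 20.7
```

```bash
python3 g.py 568.1 121.9 6 -79.6; python3 look.py scene s17 320 80 180 135;python3 look.py top t17 150 130 200 150
```

```text
t 22.25 pos [567.7 121.1  43.8] yaw -79.56 w 20.7 tilt 0.17 F [ 0.9 -0.5 -0.5]
turn 0.04 then shift mm -0.7 -0.5 37.8
```

View pics/s17.png

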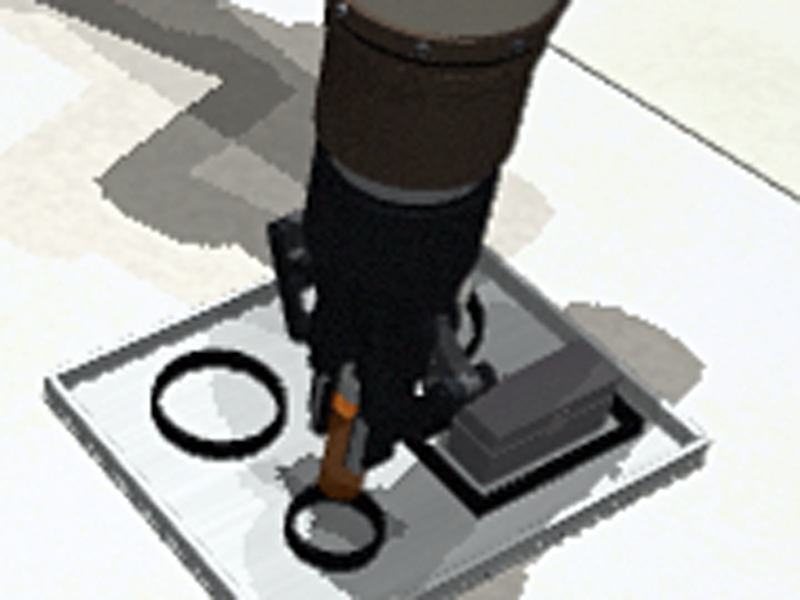

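View pics/t17.png

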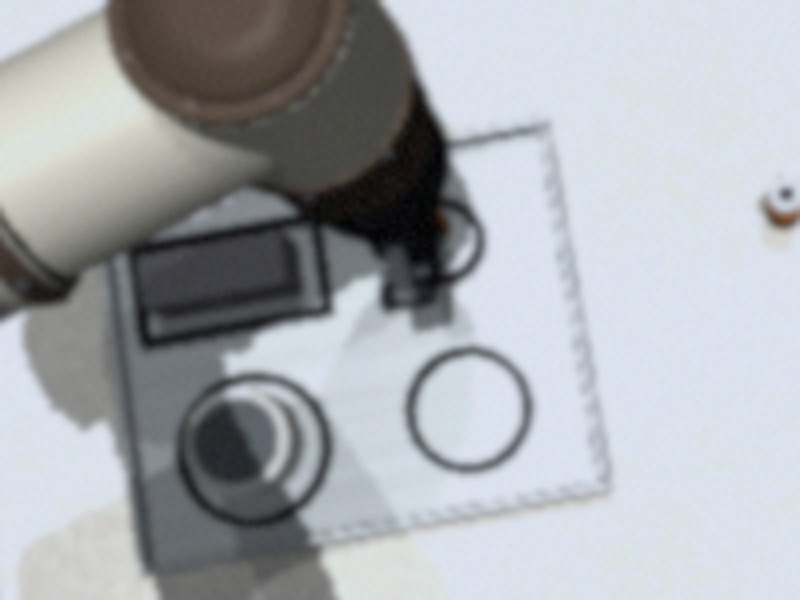

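>>> drive_tool --pt "-0.0007 -0.0005 0.012 0 0.015" --pt "0 0 0.012 0 0.015" --pt "0 0 0.008 0 0.015" --pt "0 0 0.004 0 0.015" --pt "0 0 0.0015 0 0.015" --pt "0 0 0 0 0.015" --pt "0 0 0 0 0.015"

```text
clock: 23.05
position: [569.0, 122.5, 7.8]
ee_rot: [0.769, -0.64, 0.0, -0.0]
contact_force: [-0.4, 0.1, -1.1]
gripper_width: 20.9
```

>>> drive_tool --pt "0 0 0.0015 0 0.015" --pt "0 0 0.001 0 0.015" --pt "0 0 0 0 0.015"

```text
clock: 23.35
position: [569.0, 122.5, 5.7]
ee_rot: [0.769, -0.64, 0.0, -0.0]
contact_force: [-1.3, 0.6, 3.4]
gripper_width: 20.4
```

>>> drive_tool --pt "0 0 0 0 0.03" --pt "0 0 0 0 0.05" --pt "0 0 0 0 0.05" --pt "0 0 -0.02 0 0.05" --pt "0 0 -0.03 0 0.05" --pt "0 0 -0.03 0 0.05" --pt "0 0 -0.03 0 0.06" --pt "0 0 0 0 0.06"

```text
clock: 24.15
position: [571.8, 123.5, 119.8]
ee_rot: [0.769, -0.64, 0.002, -0.004]
contact_force: [0.3, -0.2, -0.2]
gripper_width: 59.8
```

```bash
python3 g.py 600.7 -234.5 115 -79.6; python3 look.py scene s18 320 80 180 135
```

```text
t 24.15 pos [571.8 123.5 119.8] yaw -79.51 w 59.8 tilt 0.56 F [ 0.3 -0.2 -0.2]
turn 0.09 then shift mm 357.3 36.1 4.8
```

View pics/s18.png

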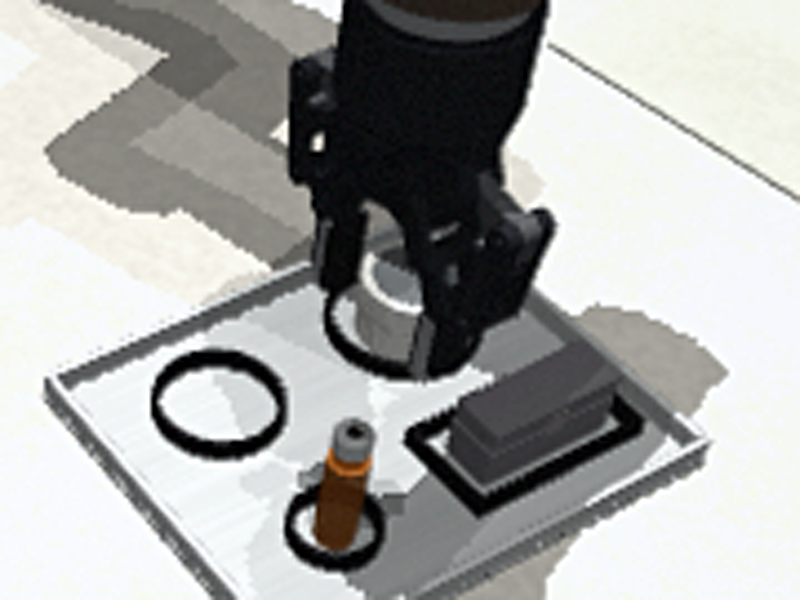

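Vial stands upright in its ring. Now the round bottle.

>>> drive_tool --pt "0.0357 0.0036 0 0.09 0.08" --pt "0.0357 0.0036 0 0 0.08" --pt "0.0357 0.0036 0 0 0.08" --pt "0.0357 0.0036 0 0 0.08" --pt "0.0357 0.0036 0 0 0.08" --pt "0.0357 0.0036 0 0 0.08" --pt "0.0357 0.0036 0 0 0.08" --pt "0.0357 0.0036 0 0 0.08" --pt "0.0357 0.0036 0 0 0.08" --pt "0.0357 0.0036 0 0 0.08" --pt "0 0 0.03 0 0.08" --pt "0 0 0.03 0 0.08" --pt "0 0 0 0 0.08" --pt "0 0 0 0 0.08"

```text
clock: 25.6
position: [596.9, -235.3, 54.1]
ee_rot: [0.768, -0.64, -0.001, 0.001]
contact_force: [0.5, 0.3, 0.0]
gripper_width: 79.9
```

```bash
python3 g.py 600.7 -234.5 -13 -79.6; python3 look.py scene s19 170 140 160 120
```

```text
t 25.6 pos [ 596.9 -235.3   54.1] yaw -79.63 w 79.9 tilt 0.15 F [0.5 0.3 0. ]
turn -0.03 then shift mm -0.1 -3.9 67.1
```

View pics/s19.png

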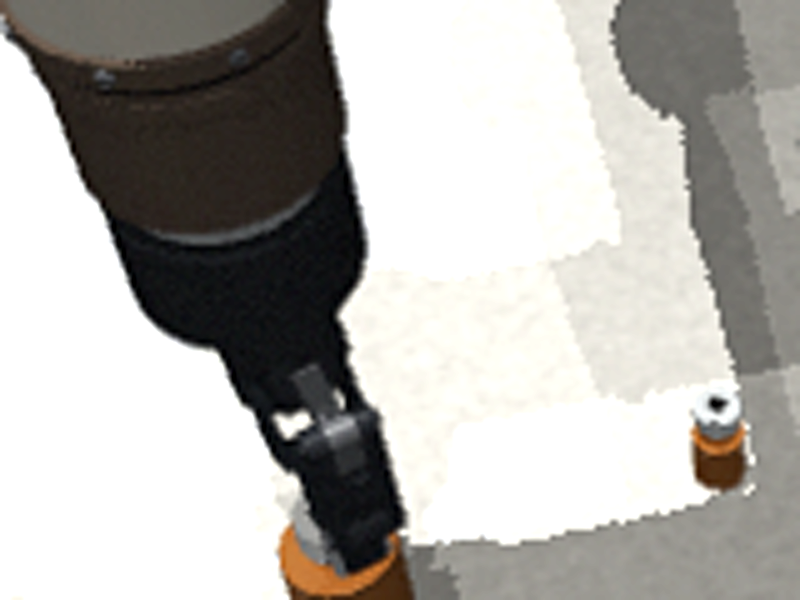

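>>> drive_tool --pt "0 -0.0039 0.01 0 0.08" --pt "0 0 0.015 0 0.08" --pt "0 0 0.015 0 0.08" --pt "0 0 0.015 0 0.08" --pt "0 0 0.008 0 0.08" --pt "0 0 0.004 0 0.08" --pt "0 0 0 0 0.08" --pt "0 0 0 0 0.05" --pt "0 0 0 0 0.035" --pt "0 0 0 0 0.035" --pt "0 0 0 0 0.035" --pt "0 0 0 0 0.035"

```text
clock: 26.85
position: [602.0, -234.7, -11.0]
ee_rot: [0.768, -0.64, 0.001, -0.0]
contact_force: [-0.1, 0.8, 5.6]
gripper_width: 45.0
```

```bash
python3 g.py 600.7 -234.5 -13 -79.6; python3 look.py scene s20 170 140 160 120
```

```text
t 26.85 pos [ 602.  -234.7  -11. ] yaw -79.64 w 45.0 tilt 0.1 F [-0.1  0.8  5.6]
turn -0.04 then shift mm -0.5 1.3 2.0
```

View pics/s20.png

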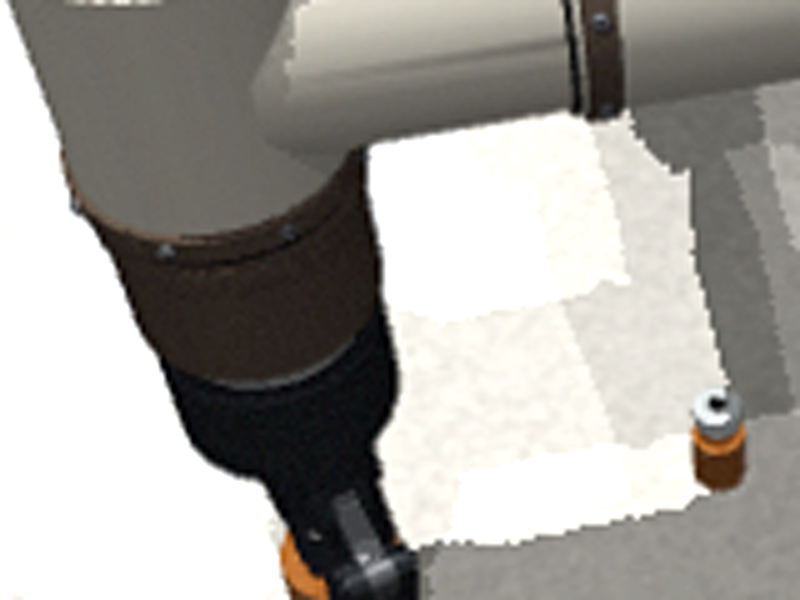

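>>> drive_tool --pt "0 0 -0.005 0 0.035" --pt "0 0 -0.015 0 0.035" --pt "0 0 -0.03 0 0.035" --pt "0 0 -0.03 0 0.035" --pt "0 0 -0.015 0 0.035" --pt "0 0 0 0 0.035" --pt "0 0 0 0 0.035"

```text
clock: 27.6
position: [600.7, -234.3, 82.9]
ee_rot: [0.768, -0.641, -0.0, -0.0]
contact_force: [-1.0, 0.6, -1.0]
gripper_width: 45.2
```

```bash
python3 g.py 470.9 103.6 84 -79.6; python3 look.py scene s21 150 100 200 150
```

```text
t 27.6 pos [ 600.7 -234.3   82.9] yaw -79.68 w 45.2 tilt 0.05 F [-1.   0.6 -1. ]
turn -0.08 then shift mm -355.8 66.7 -1.1
```

View pics/s21.png

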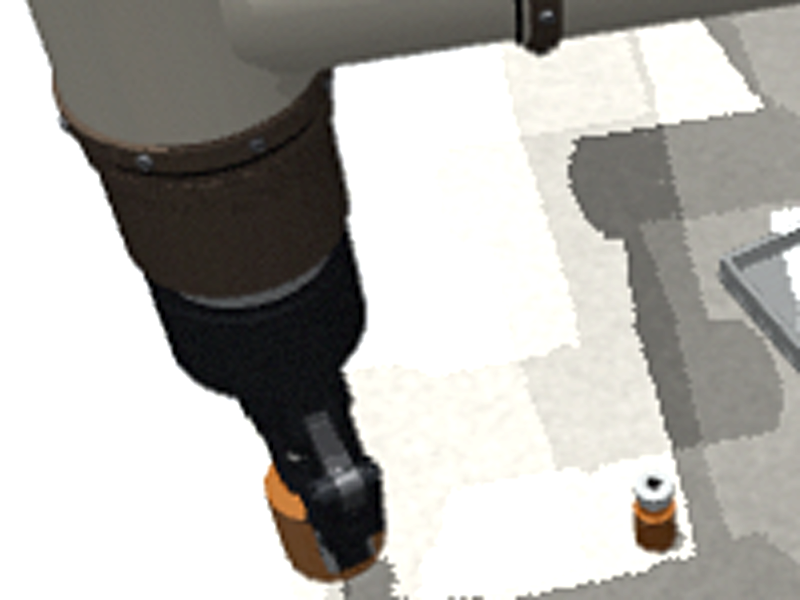

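>>> drive_tool --pt "-0.0356 0.0067 0 0 0.035" --pt "-0.0356 0.0067 0 0 0.035" --pt "-0.0356 0.0067 0 0 0.035" --pt "-0.0356 0.0067 0 0 0.035" --pt "-0.0356 0.0067 0 0 0.035" --pt "-0.0356 0.0067 0 0 0.035" --pt "-0.0356 0.0067 0 0 0.035" --pt "-0.0356 0.0067 0 0 0.035" --pt "-0.0356 0.0067 0 0 0.035" --pt "-0.0356 0.0067 0 0 0.035" --pt "0 0 0.03 0 0.035" --pt "0 0 0.02 0 0.035" --pt "0 0 0 0 0.035" --pt "0 0 0 0 0.035"

```text
clock: 29.05
position: [471.1, 103.2, 32.4]
ee_rot: [0.768, -0.64, -0.0, 0.001]
contact_force: [0.7, -0.4, -0.5]
gripper_width: 44.8
```

```bash
python3 g.py 470.9 103.6 -4 -79.6; python3 look.py scene s22 320 80 180 135
```

```text
t 29.05 pos [471.1 103.2  32.4] yaw -79.64 w 44.8 tilt 0.14 F [ 0.7 -0.4 -0.5]
turn -0.04 then shift mm -0.4 0.1 36.4
```

View pics/s22.png

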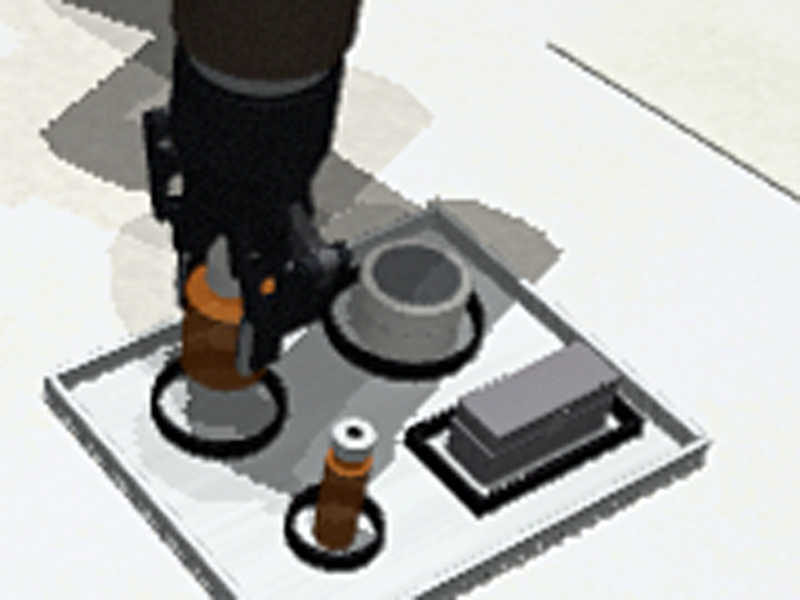

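>>> drive_tool --pt "0 0 0.012 0 0.035" --pt "0 0 0.012 0 0.035" --pt "0 0 0.008 0 0.035" --pt "0 0 0.003 0 0.035" --pt "0 0 0.0015 0 0.035" --pt "0 0 0 0 0.035" --pt "0 0 0 0 0.035"

```text
clock: 29.8
position: [471.8, 103.8, -3.1]
ee_rot: [0.768, -0.64, 0.0, -0.0]
contact_force: [0.4, 0.4, -1.2]
gripper_width: 44.7
```

>>> drive_tool --pt "0 0 0.0015 0 0.035" --pt "0 0 0.001 0 0.035" --pt "0 0 0 0 0.035"

```text
clock: 30.1
position: [471.5, 103.7, -6.0]
ee_rot: [0.768, -0.64, 0.0, -0.0]
contact_force: [0.5, 0.5, -1.9]
gripper_width: 45.1
```

>>> drive_tool --pt "0 0 0.001 0 0.035" --pt "0 0 0 0 0.035"

```text
clock: 30.3
position: [471.6, 103.7, -6.0]
ee_rot: [0.768, -0.64, 0.0, -0.0]
contact_force: [-2.6, 0.0, 6.9]
gripper_width: 44.8
```

>>> drive_tool --pt "0 0 0 0 0.065" --pt "0 0 0 0 0.065" --pt "0 0 0 0 0.065" --pt "0 0 -0.02 0 0.065" --pt "0 0 -0.03 0 0.065" --pt "0 0 -0.03 0 0.065" --pt "0 0 -0.04 0 0.065" --pt "0.04 0 0 0 0.065" --pt "0.04 0 0 0 0.065" --pt "0.04 0 0 0 0.065" --pt "0.04 0 0 0 0.065" --pt "0.04 0 0 0 0.065" --pt "0 0 0 0 0.065" --pt "0 0 0 0 0.065" --pt "0 0 0 0 0.065"

```text
clock: 31.8
position: [507.1, -92.6, 112.8]
ee_rot: [0.768, -0.64, -0.0, 0.0]
contact_force: [-0.7, 0.1, 0.3]
gripper_width: 64.7
```

```bash
python3 g.py; python3 look.py scene s23 130 100 370 190;python3 look.py top t23 150 130 370 150; python3 - <<'E'
from h import *
reg={"top":dict(jar=(449,227,20,55),case=(546,245,30,60),tall=(568,122,20,20),rb=(471,104,30,30),sq=(584,-381,40,40),short=(587,-78,20,20)),}
zt=dict(jar=45,case=45,tall=80,rb=77,sq=72,short=46)
off={"top":(0.2,-.0)}
for n,f in(("top","t23"),("scene","s23")):
    d=np.load(f"pics/{f}.npy");P=cloud(n,d)
    for k,(x,y,a,b) in reg["top"].items():
        if k=="jar":a=b=45
        m=(d>0)&(abs(P[...,0]-x)<max(a,b) )&(abs(P[...,1]-y)<max(a,b))&(abs(P[...,2]-zt[k])<6)
        q=P[m]
        if k in("tall","rb"): pass
        if len(q)<5: print(n,k,"few");continue
        c,s,an=cv2.minAreaRect(q[:,:2].astype(np.float32))
        o=(2.7,1.2) if n=="top" else (-2.7,-1.2)
        print(n,k,len(q),(np.array(c)+o).round(1),np.round(s,1),round(an,1),"z",q[:,2].mean().round(1))
E
```

```text
t 31.8 pos [507.1 -92.6 112.8] yaw -79.63 w 64.7 tilt 0.03 F [-0.7  0.1  0.3]
top jar 93 [454.8 249.4] [13.2 47.3] 80.8 z 45.7
top case 31 [539.3 285.1] [31.7  7. ] 18.2 z 45.0
top tall few
top rb few
top sq 143 [ 584.3 -380.9] [27.  26.8] 56.7 z 71.9
top short few
scene jar 353 [450.8 226.2] [57.8 58.9] 71.6 z 43.5
scene case 408 [546.  245.4] [33.1 84.8] 10.4 z 43.1
scene tall 67 [568.9 121.6] [17.9 22.1] 34.4 z 78.2
scene rb 97 [471.4 103.8] [24.8 26.6] 65.8 z 75.2
scene sq 185 [ 582.7 -381.5] [27.9 26.6] 33.2 z 70.7
scene short 70 [586.6 -76.9] [20.  18.1] 0.2 z 44.3
```

View pics/s23.png

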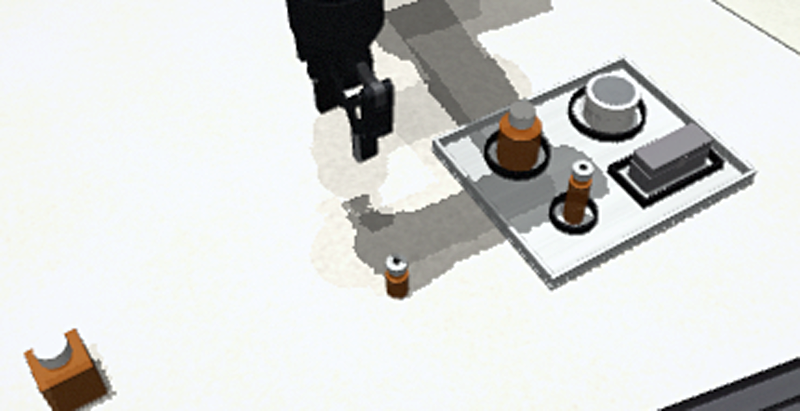

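View pics/t23.png

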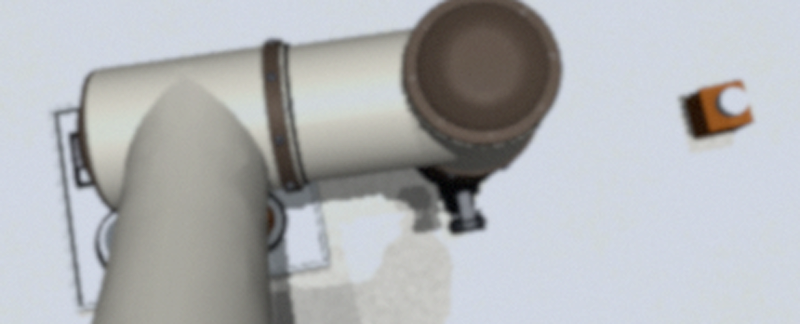

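In the scene view, all four things sit within about 2 mm of their wells at the right heights (bottle (520,140), vial (578,190), jar (612,105), case (680,160)). The look-alikes at (397,278) and (65,370) haven't moved. Handing in.

```bash
python3 - <<'E'
from bench import arm
print(arm.job_done())
E
```

```text
the job is handed in; nothing more can be done
None
```

All four things are standing in their caddy wells, and I handed the job in at about 32 s. No verdict was reported. I lowered each one until the wrist felt floor contact (3–7 N) before opening the fingers.

**Last check (scene camera depth, after the camera offset):**

| Thing | Distance from well centre |
|---|---|
| Tall vial | about 1 mm |
| Round bottle | about 0.5 mm |
| Jar | about 1.5 mm |
| Case | about 1 mm, turned about 10.4°, the same as the well |

The heights of all four tops match things standing flat on the caddy floor. The short vial and the square bottle read within about 2 mm of where they started, upright.

**What disagreed or could not be checked:**
- **Cameras:** the two cameras differ by a constant of roughly 5.5 mm in x and 2.5 mm in y. I used the average, and the arm's own position agreed with it.
- **Finger height:** the visible fingertips sit about 30–39 mm above the reported TCP, more than the stated 13 mm. I set grasp heights from the images instead, and saw no bench contact at the lower heights.
- **Top camera:** the arm blocked its view of the caddy in the final check, so the placings there rest on the scene camera alone.

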